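Walk the stone block up to the mosaic panel

TASK

Walk the heavy concrete block up the work board, pushing its left and right ends forward in turn, until it traps the loose wooden edging strip squarely and tightly between itself and the near edge of the mosaic panel, roughly centred on the panel and with no gap at either end. Never push the block with more than 20 N (a straight shove in the middle takes more than that) and never let it swing more than 30 degrees askew of the panel. Press it home firmly within that force, then let go, leaving the tiles and other things lying around where they are.

Things in the scene. Friction and masses are not known exactly. Their poses are not given: they have to be found in the camera images.
- board: Flat brown work board, 420 (x) x 500 (y) x 6 mm thick, fixed to the table; its top, on which everything below lies, is at 6 mm. Origin: underside, straight below the middle of the panel's near edge; +x points away from the robot towards the panel (turned by up to 0.2 rad), +y left. The board reaches from x = -280 to +140 mm in this frame.
- panel: Rectangular mosaic panel, a 120 x 300 x 18 mm wooden backing with tile chips on top (22 mm high in all), fixed on the far part of the board. Origin: at the board's top, middle of its near edge, which is a straight upright face along y at x = 0; same axes as the board, +x away from the robot.
- strip: Loose wooden edging strip, 18 mm deep (x) x 240 mm long (y) x 16 mm high, 60 g, lying on the board along the panel's near edge, 4 to 12 mm short of it. Origin: centre of its underside; +x towards the panel, y along its length. Pressed home, its origin is 9 mm in front of the panel's edge.
- block: Grey concrete block, 100 (x) x 240 (y) x 60 mm high, about 3.7 kg, on four small rubber feet, loose on the board before the strip, 50 to 72 mm short of home, up to 0.2 rad askew. Origin: centre underneath; +x to the panel, +y left. Rear (towards the robot): a slippery sprung grey nylon bar, 240 mm wide, face at x = -62 mm, from 10 to 54 mm up. Straight sliding takes 21 to 28 N; pushing 105 mm off the middle 11 to 16 N.
- block_left (a point): Left (+y) front bottom corner of the block: block frame (50, 120, 6) mm. Home when 18 mm (the strip) from the panel's edge. Pushed near one end, the block turns about the feet at its other end (feet 30 mm fore and aft, 60 mm left and right of its middle).
- block_right (a point): Right (-y) front bottom corner of the block: block frame (50, -120, 6) mm. The nylon bar on the block's rear is sprung: it gives evenly, about 1 mm for every 3 N, up to 8 mm.
- tile_a: Bystander: small loose tile with a white inlay, 50 x 32 x 8 mm, lying on the left margin of the board; origin: centre of its underside.
- tile_b: Bystander: the same kind of tile on the right margin of the board; origin: centre of its underside.
- nippers: Bystander: tile nippers with two orange handles, 180 mm long, 70 mm wide, 17 mm high, on the table to the left; origin between the handles, on the underside.
- marker: Bystander: thick blue marker, 135 mm long, 18 mm thick, on the table to the right; origin: centre of its underside.
- cup: Bystander: orange cup, 84 mm across, 90 mm high, on the table to the left; origin: centre of its underside.
- bowl: Bystander: shallow yellow bowl, 170 mm across, 35 mm high, to the right; origin: centre of its underside.
- glue: Bystander: white glue bottle, 56 mm across, 150 mm high, on the table to the right; origin: centre of its underside.
Mind the look-alikes: they are no part of the job. Of the things that look like the strip, the smaller one is meant.

How it is judged:
By the outcome, as a careful person would: the job done as asked, in the order asked, and still so for the second after the job is handed in, with the robot touching nothing.
It also fails if it takes over 72 s, if anything falls off the work surface, if the arm or the gripper's body presses on something with over 40 N, if the wrist force passes 120 N, or if a joint passes its speed limit or range.

ROBOT

A 7-joint arm with a two-finger parallel gripper is mounted at the origin on the work surface. World frame = base frame: x ahead of the robot, y to its left, z up, the work surface at z = 0. Lengths are in m, angles in rad, forces in N, time in s.
With the tool pointing down it reaches from about 0.4 to 0.85 m from the base axis. Payload 4.5 kg.
Tool frame: the origin (TCP) lies midway between the tips of the shut fingers; the grasp point (between the pads) lies 19 mm behind it; z points along the fingers, x is the direction in which the jaws open and shut, and the axes are right-handed (so a half turn about z gives the same grasp; the last joint's range is limited). The gripper opens to 85 mm and grips with 20 to 120 N. Pads are 22 mm wide; open, the fingers measure 114 mm over their backs; the gripper's body (76 mm by 85 mm) begins 54 mm behind the grasp point. The pads swing forward as they close: fully open they stand 13 mm farther back than shut.
Start: joints at [-1.292, 0.689, -0.195, 1.565, 0.157, 0.902, -0.215], TCP at [0.151, 0.606, 0.231] pointing down, gripper open.
Joint ranges: [-3.01, 3.01], [-0.46, 2.08], [-1.47, 1.51], [0.13, 2.56], [-1, 4.14], [0.04, 2.09], [-2.66, 2.66]. Speed limits (rad/s): [2.57, 2.57, 3.14, 3.14, 3.14, 3.14, 3.14].

INTERFACE

Orientations are given as a rotation vector (axis times angle).
In Python, from bench import telemetry, optics, finish_job gives the robot as it stands.
- The arm moves only by the tool jog_arm, never from a script. Its argument "rows" is a list of rows, each a list of 3 entries, a list of its own where there are three numbers: the shift along the tool's x, y, z normalised to -1 to 1, where 1 is 25 mm, then the turn, a rotation vector about the tool's x, y, z normalised to -1 to 1, where 1 is 30 degrees, then the opening, from 0 (shut) to 1 (fully open). A call has 1 to 20 rows; each row shifts and turns the pose as measured when the row begins, along the tool's axes as they then stand; what a row does not reach is not made up. A row lasts 1/8 s, in which the tool goes at most 62.5 mm and 10.7 degrees, less where a joint would pass 70% of its speed; a pose out of reach is approached as far as the arm can. A call with a number of a shift or a turn outside -1 to 1 is refused whole. A call with a gripper value outside its range is refused whole. The fingers move at their own pace and stop on an object; "grip_force" is the grip in N (left out, the last holds). Time passes only in rows, so rows that do not move let the fingers close. It gives the time, the measured TCP pose, the force and the opening at its end, in the units of the state.
- telemetry.state(): the state, without advancing time (a new reading comes with each control period).
- optics.grab_frame(name): name is "side" or "top"; returns a dict with "color" (420x560x3 uint8, blue, green, red), "fx", "fy", "cx", "cy" (pixels), "camera_from_world" (4x4, takes a point from world to camera coordinates). Camera axes: x right, y down, z forward; pixel columns grow to the right and rows downward; lengths in m; the calibration is good to about 2 mm. A picture is of the moment at which its call begins. There is no depth.
- finish_job(): hands the job in, once; it reports no verdict.
The state is a dict: "time_s": time; "joint_positions": joint angles; "qd": joint speeds; "effort": joint torques, N m; "position": TCP position; "ee_rot": TCP orientation; "contact_force": force on the tool from outside, world axes, zero at the start; "wrist_torque": the same for the moment, N m; "gripper_width": finger opening in m.
Only numpy, scipy, OpenCV 4.12 (cv2) and the standard library are available. Lean on these libraries where they do the work, as an engineer would, in place of code of your own. Each camera call takes 0.05 s, during which the arm holds its last target.

## Working session

There is one attempt and no reset: what is moved stays moved. The work goes in short steps, Python scripts to look and compute and a tool call to move; the robot and the scene stay as the last step left them, time stands still between calls to the robot, and variables do not carry over. Pictures are saved under pics/ and viewed, and the job is handed in when it is done.

Besides the shell and the picture viewer there is one more tool, called after ">>>" as name(argument=value, ...), one argument or row to a line, values as JSON. jog_arm: Moves the arm, as the interface text tells. Its arguments: {"type":"object","properties":{"rows":{"type":"array"},"grip_force":{"type":"number"}},"required":["rows"]}

```bash
mkdir -p pics; ls
python3 - <<'E'
from bench import telemetry, optics
import cv2
print(telemetry.state())
for n in ("side","top"):
    f=optics.grab_frame(n); cv2.imwrite(f"pics/{n}0.png",f["color"])
    print(n,{k:(v if k!="color" else v.shape) for k,v in f.items()})
E
```

```text
pics
{'time_s': 0.0, 'joint_positions': array([-1.29218268,  0.68998119, -0.19449351,  1.56637335,  0.15729468,
        0.90251389, -0.21509871]), 'qd': array([-0.00035407, -0.00097448,  0.00068573,  0.00055787, -0.00051619,
       -0.00165653, -0.00114818]), 'effort': array([-3.28835895e-04, -5.39608598e+01, -1.26681704e+00, -1.58549201e+01,
        9.02529981e-03,  9.34838987e-03, -4.75652584e-06]), 'position': array([0.15138371, 0.60569972, 0.23047747]), 'ee_rot': array([ 2.47498768e+00,  1.93288056e+00, -2.18161277e-03]), 'contact_force': array([0.69670248, 0.16778454, 1.15144705]), 'wrist_torque': array([ 0.03085751, -0.01134938,  0.00427398]), 'gripper_width': 0.08541565253944379}
side {'color': (420, 560, 3), 'fx': 528.6307232620823, 'fy': 528.6307232620823, 'cx': 276.00034176432223, 'cy': 210.98966852064885, 'camera_from_world': array([[ 0.83522097, -0.54969158,  0.01565541, -0.42198976],
       [-0.35528967, -0.5611316 , -0.74759654,  0.19759326],
       [ 0.41973227,  0.6188461 , -0.66396862,  1.39106725],
       [ 0.        ,  0.        ,  0.        ,  1.        ]])}
top {'color': (420, 560, 3), 'fx': 541.8738559824757, 'fy': 541.8738559824757, 'cx': 283.3565875045338, 'cy': 210.5221294151742, 'camera_from_world': array([[ 3.03115540e-02, -9.99540344e-01,  5.56955385e-04,
        -4.92798948e-02],
       [-9.78396753e-01, -2.97843581e-02, -2.04579290e-01,
         4.79121638e-01],
       [ 2.04501842e-01,  5.65619285e-03, -9.78849837e-01,
         1.54145750e+00],
       [ 0.00000000e+00,  0.00000000e+00,  0.00000000e+00,
         1.00000000e+00]])}
```

View pics/top0.png

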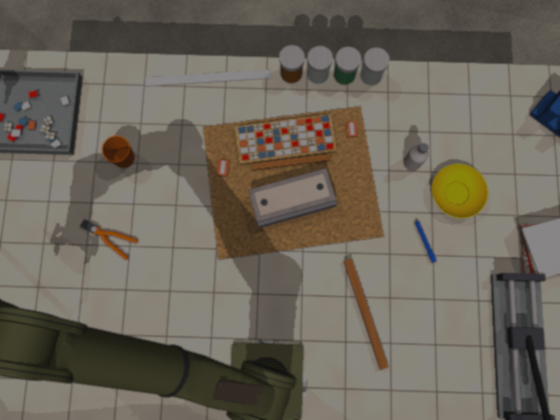

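View pics/side0.png

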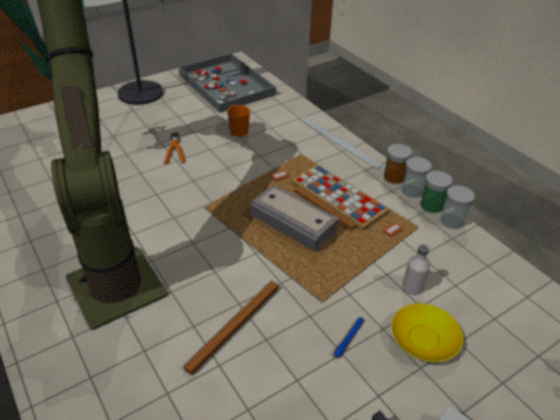

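Run:
```python
import cv2
a=cv2.imread("pics/top0.png"); c=a[100:260,200:400]; cv2.imwrite("pics/top0z.png",cv2.resize(c,None,fx=4,fy=3.75,interpolation=cv2.INTER_CUBIC))
a=cv2.imread("pics/side0.png"); c=a[150:300,200:420]; cv2.imwrite("pics/side0z.png",cv2.resize(c,(770,525),interpolation=cv2.INTER_CUBIC))
```

```text
(no output)
```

View pics/top0z.png

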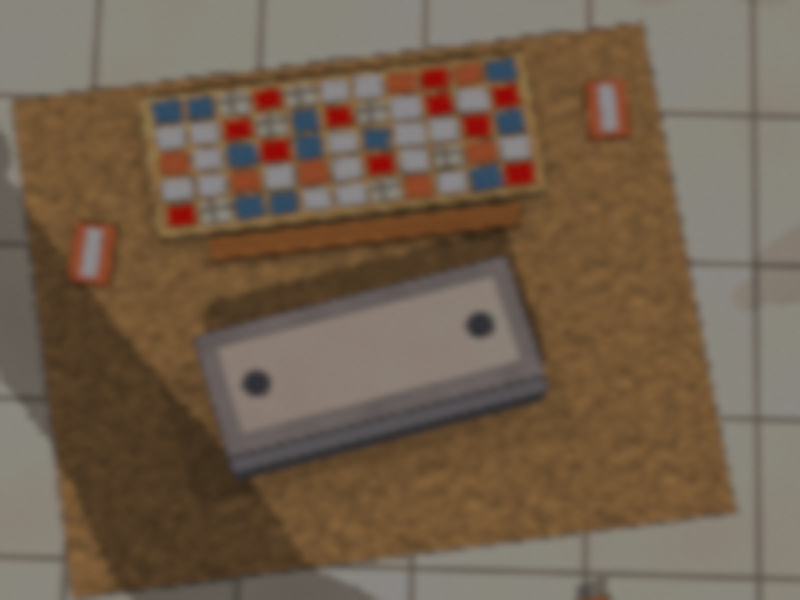

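View pics/side0z.png

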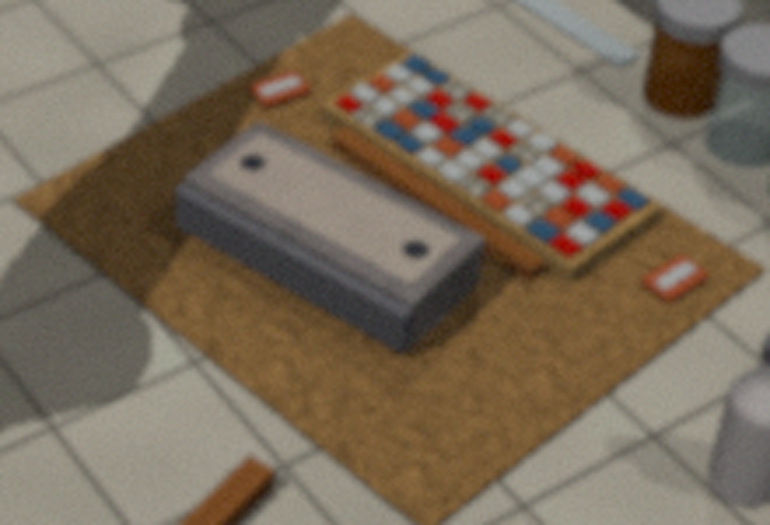

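```bash
cat > h.py <<'E'
import numpy as np, cv2
from scipy.optimize import least_squares
def proj(f,P):
    P=np.atleast_2d(P); M=f["camera_from_world"]; c=P@M[:3,:3].T+M[:3,3]
    return np.c_[f["fx"]*c[:,0]/c[:,2]+f["cx"], f["fy"]*c[:,1]/c[:,2]+f["cy"]]
def unproj(f,uv,z):
    uv=np.atleast_2d(uv); M=f["camera_from_world"]; R=M[:3,:3]; o=-R.T@M[:3,3]
    d=np.c_[(uv[:,0]-f["cx"])/f["fx"],(uv[:,1]-f["cy"])/f["fy"],np.ones(len(uv))]@R
    return o+d*((z-o[2])/d[:,2])[:,None]
def tw(p,loc,z):
    c,s=np.cos(p[2]),np.sin(p[2]); loc=np.asarray(loc,float)
    return np.c_[p[0]+c*loc[:,0]-s*loc[:,1],p[1]+s*loc[:,0]+c*loc[:,1],np.full(len(loc),z)]
def fit(obs,p0):
    # obs list of (frame, local pts, z, uv)
    fn=lambda p:np.concatenate([(proj(f,tw(p,l,z))-uv).ravel() for f,l,z,uv in obs])
    r=least_squares(fn,p0); return r.x, r.fun.reshape(-1,2)
def zt(X,x0=200,y0=100,sx=4,sy=3.75):
    X=np.asarray(X,float); return np.c_[x0+(X[:,0]+.5)/sx-.5,y0+(X[:,1]+.5)/sy-.5]
E
python3 - <<'E'
from h import *
from bench import optics
ft=optics.grab_frame("top"); fs=optics.grab_frame("side")
np.set_printoptions(precision=4,suppress=True)
sz=lambda X: zt(X,200,150,3.5,3.5)
B=[(.14,.25),(.14,-.25),(-.28,-.25),(-.28,.25)]
P=[(.12,.15),(.12,-.15),(0,-.15),(0,.15)]
K=[(.05,.12),(.05,-.12),(-.05,-.12),(-.05,.12)]
bt=zt([(15,98),(643,22),(735,510),(75,597)]); bs=sz([(352,15),(762,268),(435,525),(18,200)])
pt=zt([(142,100),(525,53),(545,190),(160,237)]); ps=sz([(410,55),(660,207),(570,270),(328,107)])
kt=zt([(195,338),(505,257),(543,375),(230,458)]); ks=sz([(258,125),(482,240),(405,305),(178,190)])
for n,o in [("board",[(ft,B,.006,bt),(fs,B,.006,bs)]),("board t",[(ft,B,.006,bt)]),("board s",[(fs,B,.006,bs)]),
 ("panel",[(ft,P,.024,pt),(fs,P,.024,ps)]),("panel+board",[(ft,P,.024,pt),(fs,P,.024,ps),(ft,B,.006,bt),(fs,B,.006,bs)]),
 ("block t",[(ft,K,.066,kt)]),("block s",[(fs,K,.066,ks)]),("block",[(ft,K,.066,kt),(fs,K,.066,ks)])]:
    p,r=fit(o,[.6,0,.1]); print(n,p); print(r.T)
E
```

```text
board [ 0.6577 -0.0444  0.1716]
[[-0.838   0.133   0.9613 -0.1571 -0.4483  1.387  -1.6187 -1.456 ]
 [-0.3387 -1.222  -0.8251 -0.5622 -0.6345 -0.1198  1.904  -0.3043]]
board t [ 0.6555 -0.0446  0.1679]
[[-0.6723  0.4197  0.756  -0.5059]
 [ 0.03   -0.3084  0.2589 -0.0802]]
board s [ 0.6604 -0.0431  0.1756]
[[-0.3462  1.7726 -0.498  -0.9059]
 [-1.0089 -0.9453  1.1751 -0.5186]]
panel [ 0.6548 -0.0454  0.1644]
[[ 0.0089  0.3868  1.339   0.0723  0.0945  0.0044  0.0001 -2.3312]
 [-0.6791 -0.3702 -0.2342 -0.1764 -0.7749  0.1194  0.2481 -0.8428]]
panel+board [ 0.6564 -0.0451  0.1703]
[[-0.2552  0.029   1.203   0.0351  0.081   0.3186  0.5416 -2.1807 -0.6024
   0.4212  1.0819 -0.0983 -0.5379  1.2148 -2.0694 -1.7234]
 [-0.8623 -1.0841 -0.9994 -0.3956 -0.9574 -0.3601 -0.1466 -0.9371 -0.0452
  -0.733  -0.2571 -0.2098 -0.4383  0.256   2.2793 -0.1432]]
block t [ 0.525  -0.0581  0.3096]
[[-0.6577  0.2506  0.7325 -0.3219]
 [-0.0714 -0.2132  0.0431  0.2007]]
block s [ 0.5223 -0.0622  0.3109]
[[-1.5039 -0.0294  1.5065 -0.1358]
 [-0.2636  0.9144  1.3516 -2.4691]]
block [ 0.5242 -0.0594  0.3099]
[[-0.2282  0.6799  1.1756  0.1216 -1.4395 -0.1182  1.4178 -0.0602]
 [ 0.2238  0.06    0.321   0.5012 -0.9569  0.1571  0.5155 -3.2297]]
```

>>> jog_arm(
  rows=[
    [[0,0,0],[0,0,-0.2],0],
    [[0,0,0],[0,0,-0.2],0],
    [[-0.98,0.78,0],[0,0,0],0],
    [[-0.98,0.78,0],[0,0,0],0],
    [[-0.98,0.78,0],[0,0,0],0],
    [[-0.98,0.78,0],[0,0,0],0],
    [[-0.98,0.78,0],[0,0,0],0],
    [[-0.98,0.78,0],[0,0,0],0],
    [[-0.98,0.78,0],[0,0,0],0],
    [[-0.98,0.78,0],[0,0,0],0],
    [[-0.98,0.78,0],[0,0,0],0],
    [[-0.98,0.78,0],[0,0,0],0],
    [[-0.98,0.78,0],[0,0,0],0],
    [[-0.98,0.78,0],[0,0,0],0],
  ],
)

```text
time_s: 1.95
position: [0.382, 0.2975, 0.229]
ee_rot: [2.246, 2.196, -0.005]
contact_force: [0.5, 0.5, 0.1]
gripper_width: 0.0006
```

>>> jog_arm(
  rows=[
    [[-0.95,0.11,0.33],[0,0,0],0],
    [[-0.95,0.11,0.33],[0,0,0],0],
    [[-0.95,0.11,0.33],[0,0,0],0],
    [[-0.95,0.11,0.33],[0,0,0],0],
    [[-0.95,0.11,0.33],[0,0,0],0],
    [[-0.95,0.11,0.33],[0,0,0],0],
    [[-0.95,0.11,0.33],[0,0,0],0],
    [[-0.95,0.11,0.33],[0,0,0],0],
    [[-0.95,0.11,0.33],[0,0,0],0],
    [[-0.95,0.11,0.33],[0,0,0],0],
    [[-0.95,0.11,0.33],[0,0,0],0],
    [[-0.95,0.11,0.33],[0,0,0],0],
  ],
)

```text
time_s: 3.45
position: [0.4125, 0.0027, 0.1281]
ee_rot: [2.248, 2.191, 0.005]
contact_force: [-0.2, 0.2, 0.2]
gripper_width: -0.0001
```

```bash
cat >> h.py <<'E'
from scipy.ndimage import map_coordinates
def edgefit(obs,p0,rng=4.0,iters=6,n=40,verbose=True):
    """obs: (frame, gray image, list of (local a, local b, z, sign or 0), ) ; finds max |gradient| along normals"""
    p=np.array(p0,float)
    for it in range(iters):
        r=rng if it<2 else max(1.5,rng*0.5)
        S=[]
        for f,g,edges in obs:
            for a,b,z,sg in edges:
                t=np.linspace(.06,.94,n)[:,None]; L=np.array(a)*(1-t)+np.array(b)*t
                uv=proj(f,tw(p,L,z)); d=uv[-1]-uv[0]; d/=np.linalg.norm(d); nn=np.array([-d[1],d[0]])
                s=np.arange(-r-1,r+1.01,.25)
                pts=uv[:,None,:]+s[None,:,None]*nn
                v=map_coordinates(g,[pts[...,1],pts[...,0]],order=1)
                G=np.gradient(cv2.GaussianBlur(v,(0,0),2.5,sigmaY=3),axis=1)[:,4:-4]
                G = np.abs(G) if sg==0 else sg*G
                k=G.argmax(1); ok=(G.max(1)>.8)&(k>0)&(k<G.shape[1]-1)
                S+= [(f,L[i],z,nn,uv[i]@nn+s[4:-4][k[i]]) for i in np.where(ok)[0]]
        def fn(q):
            return np.array([ (proj(f,tw(q,[l],z))[0]@nn)-o for f,l,z,nn,o in S])
        p=least_squares(fn,p,loss='soft_l1',f_scale=.3,x_scale=[.01,.01,.05]).x
    res=fn(p)
    if verbose: print("  n",len(S),"med|r|",np.median(np.abs(res)).round(3))
    return p
C=[(.05,.12),(.05,-.12),(-.05,-.12),(-.05,.12)]
BLK=[(C[0],C[1],.066,0),(C[1],C[2],.066,0),(C[3],C[0],.066,0)]
PC=[(.12,.15),(.12,-.15),(0,-.15),(0,.15)]
PAN=[(PC[0],PC[1],.024,0),(PC[1],PC[2],.024,0),(PC[3],PC[0],.024,0)]
BC=[(.14,.25),(.14,-.25),(-.28,-.25),(-.28,.25)]
BRD=[(BC[i],BC[(i+1)%4],.006,0) for i in range(4)]
SC=[(.009,.12),(.009,-.12),(-.009,-.12),(-.009,.12)]
STR=[(SC[1],SC[2],.022,0),(SC[2],SC[3],.022,0),(SC[3],SC[0],.022,0)]
def gray(f): return f["color"].astype(float).mean(2)
def rel(p,b):
    c,s=np.cos(p[2]),np.sin(p[2]); d=np.array(b[:2])-p[:2]
    return np.array([c*d[0]+s*d[1],-s*d[0]+c*d[1],b[2]-p[2]])
def overlay(f,items,box,sc,name):
    im=f["color"].copy(); x0,y0,x1,y1=box
    im=cv2.resize(im[y0:y1,x0:x1],None,fx=sc,fy=sc,interpolation=cv2.INTER_CUBIC)
    for p,edges,col in items:
        for a,b,z,_ in edges:
            q=(proj(f,tw(p,[a,b],z))-[x0,y0]+.5)*sc-.5
            cv2.line(im,*[tuple(int(v) for v in r) for r in q.round()],col,1,cv2.LINE_AA)
    cv2.imwrite(name,im)
E
python3 - <<'E'
from h import *
from bench import optics,telemetry
np.set_printoptions(precision=4,suppress=True)
im={}
ft=optics.grab_frame("top"); fs=optics.grab_frame("side")
import pickle
ft0=dict(ft); ft0["color"]=cv2.imread("pics/top0.png"); fs0=dict(fs); fs0["color"]=cv2.imread("pics/side0.png")
pickle.dump((ft0,fs0),open("f0.pkl","wb"))
cv2.imwrite("pics/top1.png",ft["color"]); cv2.imwrite("pics/side1.png",fs["color"])
P=edgefit([(ft0,gray(ft0),PAN)],[.655,-.045,.167]); print("pan t",P)
Bd=edgefit([(ft0,gray(ft0),BRD)],[.655,-.045,.167]); print("brd t",Bd)
print("pan s",edgefit([(fs0,gray(fs0),PAN)],[.655,-.045,.167])); print("brd s",edgefit([(fs0,gray(fs0),BRD)],[.655,-.045,.167]))
K=edgefit([(ft0,gray(ft0),BLK)],[.525,-.058,.31]); print("blk t",K,rel(P,K))
print("blk s",edgefit([(fs0,gray(fs0),BLK)],[.525,-.058,.31]))
S0=tw(P,[(-.017,-.01)],0)[0]; S=edgefit([(ft0,gray(ft0),STR)],[S0[0],S0[1],P[2]],rng=2.5); print("strip",S,rel(P,S))
overlay(ft0,[(P,PAN,(0,255,0)),(K,BLK,(0,0,255)),(S,STR,(255,255,0)),(Bd,BRD,(255,0,255))],(200,100,400,260),4,"pics/ov0.png")
print(telemetry.state()["position"])
E
```

```text
n 112 med|r| 0.058
pan t [ 0.6671 -0.041   0.1666]
  n 160 med|r| 0.074
brd t [ 0.6538 -0.0431  0.1677]
  n 118 med|r| 0.218
pan s [ 0.6579 -0.0447  0.1703]
  n 160 med|r| 0.206
brd s [ 0.6548 -0.0473  0.168 ]
  n 120 med|r| 0.281
blk t [ 0.5255 -0.0575  0.3041] [-0.1424  0.0072  0.1375]
  n 120 med|r| 0.166
blk s [ 0.5186 -0.0624  0.3268]
  n 69 med|r| 0.059
strip [ 0.6654 -0.0532  0.168 ] [-0.0038 -0.0118  0.0014]
[0.4117 0.0006 0.1277]
```

View pics/ov0.png

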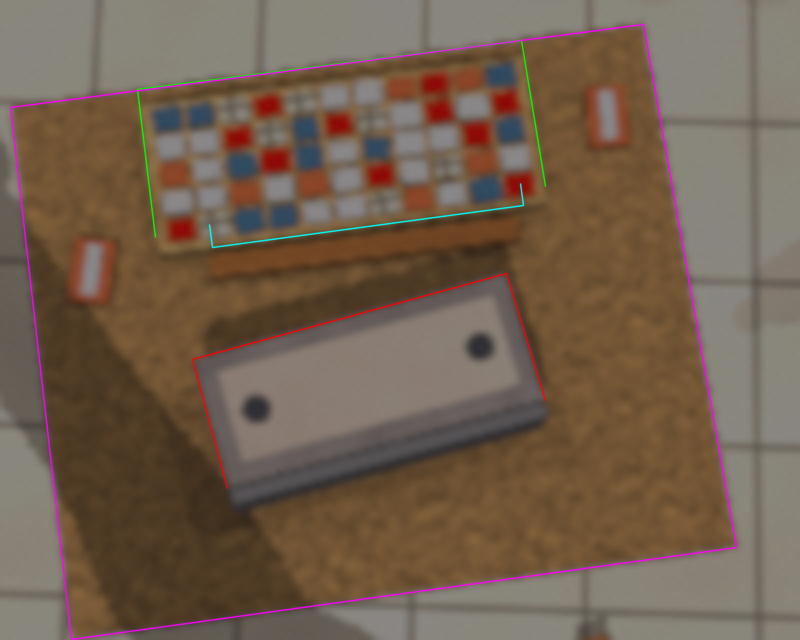

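View pics/top1.png

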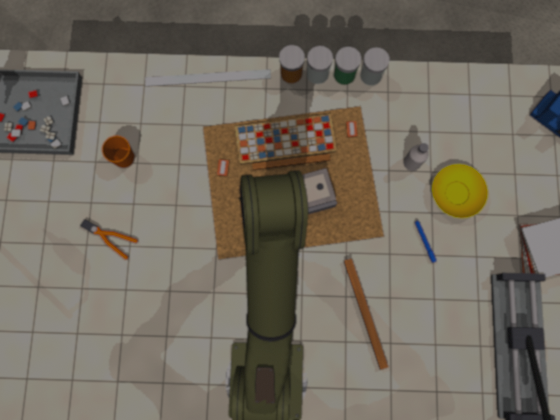

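View pics/side1.png

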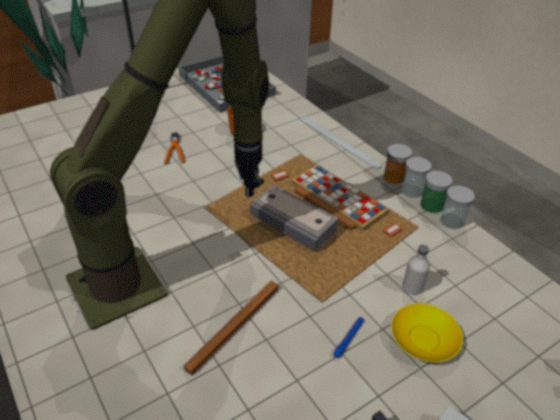

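Run:
```python
from h import *
import pickle
np.set_printoptions(precision=4,suppress=True)
ft,fs=pickle.load(open("f0.pkl","rb"))
P=np.array([.6538,-.0431,.1677])
PN=[(PC[1],PC[2],.024,0),(PC[2],PC[3],.024,0),(PC[3],PC[0],.024,0)]
P2=edgefit([(ft,gray(ft),PN)],P,rng=2); print("pan",P2)
for r in (2,1.5):
  for s in (-.013,-.017,-.021):
    S0=tw(P,[(s,-.012)],0)[0]; S=edgefit([(ft,gray(ft),STR)],[S0[0],S0[1],P[2]],rng=r); print("strip",S,rel(P,S))
for sg in (0,):
    K=edgefit([(ft,gray(ft),BLK)],[.525,-.058,.31],rng=2); print(K,rel(P,K))
print(tw(K,[(-.062,.12),(-.062,-.12)],0))
overlay(ft,[(P,PN,(0,255,0)),(K,BLK,(0,0,255)),(S,STR,(255,255,0))],(230,110,350,230),5,"pics/ov1.png")
```

```text
n 120 med|r| 0.006
pan [ 0.654  -0.0431  0.1662]
  n 73 med|r| 0.038
strip [ 0.6422 -0.0559  0.1555] [-0.0136 -0.0107 -0.0122]
  n 71 med|r| 0.284
strip [ 0.6373 -0.0567  0.2122] [-0.0185 -0.0107  0.0445]
  n 73 med|r| 0.43
strip [ 0.6373 -0.0566  0.212 ] [-0.0186 -0.0106  0.0443]
  n 73 med|r| 0.038
strip [ 0.6422 -0.0559  0.1555] [-0.0136 -0.0107 -0.0122]
  n 68 med|r| 0.263
strip [ 0.6374 -0.057   0.2121] [-0.0184 -0.0109  0.0444]
  n 85 med|r| 0.507
strip [ 0.6339 -0.0514  0.1673] [-0.021  -0.0049 -0.0004]
  n 120 med|r| 0.269
[ 0.5255 -0.0575  0.3042] [-0.1289  0.0072  0.1365]
[[ 0.4304  0.0384  0.    ]
 [ 0.5023 -0.1906  0.    ]]
```

View pics/ov1.png

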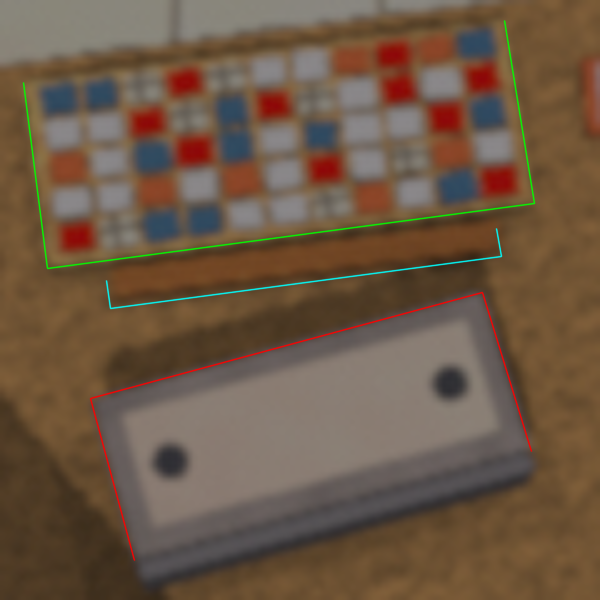

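>>> jog_arm(
  rows=[
    [[0.08,-0.03,0.67],[0,0,0],0],
    [[0.08,-0.03,0.67],[0,0,0],0],
    [[0.08,-0.03,0.67],[0,0,0],0],
    [[0.08,-0.03,0.67],[0,0,0],0],
    [[0.08,-0.03,0.67],[0,0,0],0],
    [[0.08,-0.03,0.67],[0,0,0],0],
  ],
)

```text
time_s: 4.3
position: [0.4106, 0.012, 0.0517]
ee_rot: [-2.249, -2.188, 0.019]
contact_force: [-0.2, 0.4, 0.1]
gripper_width: -0.0003
```

```bash
cat > st.py <<'E'
import sys
from h import *
from bench import telemetry
from scipy.spatial.transform import Rotation as R
np.set_printoptions(precision=4,suppress=True)
PAN0=np.array([.654,-.043,.1675])
s=telemetry.state(); M=R.from_rotvec(s["ee_rot"]).as_matrix()
yaw=np.arctan2(M[1,1],M[0,1])
q=rel(PAN0,[*s["position"][:2],yaw])
c,sn=np.cos(PAN0[2]),np.sin(PAN0[2]); f=s["contact_force"]
print("t %.2f pos"%s["time_s"],s["position"],"tooly yaw deg %.1f"%np.degrees(yaw),"tilt",M[:,2], "F",f,"panel-frame TCP",q,"Fpx %.2f Fpy %.2f"%(c*f[0]+sn*f[1],-sn*f[0]+c*f[1]))
if len(sys.argv)>2:   # target x y z in panel frame [mm] -> tool shift
    a=[float(v)/1000 for v in sys.argv[1:4]]; w=tw(PAN0,[a[:2]],a[2])[0]
    print("tool shift units",(M.T@(w-s["position"]))/.025)
E
python3 st.py
```

```text
t 4.30 pos [0.4106 0.012  0.0517] tooly yaw deg -1.6 tilt [-0.0114 -0.006  -0.9999] F [-0.1972  0.4215  0.1241] panel-frame TCP [-0.2309  0.0948 -0.195 ] Fpx -0.12 Fpy 0.45
```

>>> jog_arm(
  rows=[
    [[0,0,0.5],[0,0,0],0],
    [[0,0,0.5],[0,0,0],0],
    [[0,0,0],[0,0,0],0],
  ],
)

```text
time_s: 4.68
position: [0.412, 0.0154, 0.0262]
ee_rot: [-2.245, -2.192, 0.012]
contact_force: [-0.5, 0.9, 0.6]
gripper_width: -0.0002
```

```bash
python3 st.py -210 94.8 28
```

```text
t 4.67 pos [0.412  0.0154 0.0262] tooly yaw deg -1.4 tilt [-0.0079 -0.0027 -1.    ] F [-0.515   0.9028  0.6082] panel-frame TCP [-0.2289  0.0979 -0.1915] Fpx -0.36 Fpy 0.98
tool shift units [ 0.0207  0.7636 -0.0788]
```

>>> jog_arm(
  rows=[
    [[0.015,0.08,0],[0,0,0],0],
    [[0.015,0.08,0],[0,0,0],0],
    [[0.015,0.08,0],[0,0,0],0],
    [[0.015,0.08,0],[0,0,0],0],
  ],
)

```text
time_s: 5.18
position: [0.4216, 0.0179, 0.0276]
ee_rot: [-2.245, -2.195, 0.009]
contact_force: [0.7, 0.0, -0.0]
gripper_width: 0.0002
```

>>> jog_arm(
  rows=[
    [[0.01,0.06,0],[0,0,0],0],
    [[0.01,0.06,0],[0,0,0],0],
  ],
)

```text
time_s: 5.42
position: [0.425, 0.0184, 0.0277]
ee_rot: [-2.245, -2.196, 0.008]
contact_force: [0.2, 0.1, 0.1]
gripper_width: 0.0002
```

>>> jog_arm(
  rows=[
    [[0.01,0.06,0],[0,0,0],0],
    [[0.01,0.06,0],[0,0,0],0],
  ],
)

```text
time_s: 5.68
position: [0.4277, 0.0188, 0.0277]
ee_rot: [-2.245, -2.195, 0.009]
contact_force: [-1.5, -0.5, -0.6]
gripper_width: -0.0002
```

>>> jog_arm(
  rows=[
    [[0.01,0.05,0],[0,0,0],0],
    [[0.01,0.05,0],[0,0,0],0],
  ],
)

```text
time_s: 5.92
position: [0.4281, 0.0189, 0.0275]
ee_rot: [-2.243, -2.194, 0.014]
contact_force: [-2.8, -0.3, 0.8]
gripper_width: 0.0003
```

>>> jog_arm(
  rows=[
    [[0.02,0.1,0],[0,0,0],0],
    [[0.02,0.1,0],[0,0,0],0],
  ],
)

```text
time_s: 6.18
position: [0.429, 0.019, 0.0273]
ee_rot: [-2.24, -2.192, 0.023]
contact_force: [-6.1, 0.0, 2.3]
gripper_width: -0.0001
```

>>> jog_arm(
  rows=[
    [[0.03,0.15,0],[0,0,0],0],
    [[0.03,0.15,0],[0,0,0],0],
  ],
)

```text
time_s: 6.42
position: [0.4296, 0.0187, 0.0268]
ee_rot: [-2.235, -2.189, 0.04]
contact_force: [-8.5, -1.7, 2.2]
gripper_width: -0.0001
```

```bash
python3 st.py
```

```text
t 6.42 pos [0.4296 0.0187 0.0268] tooly yaw deg -1.2 tilt [-0.0271 -0.0089 -0.9996] F [-8.4805 -1.7107  2.1938] panel-frame TCP [-0.211   0.0982 -0.1886] Fpx -8.65 Fpy -0.27
```

>>> jog_arm(
  rows=[
    [[0.03,0.18,0],[-0.05,0,0],0],
    [[0.03,0.18,0],[-0.05,0,0],0],
  ],
)

```text
time_s: 6.68
position: [0.4316, 0.0166, 0.0259]
ee_rot: [2.232, 2.18, -0.002]
contact_force: [-9.2, -2.5, -4.3]
gripper_width: 0.0001
```

```bash
python3 st.py
```

```text
t 6.67 pos [0.4316 0.0166 0.0259] tooly yaw deg -1.3 tilt [ 0.0147 -0.0166 -0.9998] F [-9.243  -2.5443 -4.259 ] panel-frame TCP [-0.2094  0.0958 -0.191 ] Fpx -9.54 Fpy -0.97
```

>>> jog_arm(
  rows=[
    [[0.06,0.2,0],[-0.02,0,0],0],
    [[0.06,0.2,0],[-0.02,0,0],0],
  ],
)

```text
time_s: 6.92
position: [0.4321, 0.0163, 0.0254]
ee_rot: [2.228, 2.173, 0.001]
contact_force: [-8.8, -1.5, 3.9]
gripper_width: 0.0002
```

```bash
python3 st.py
```

```text
t 6.92 pos [0.4321 0.0163 0.0254] tooly yaw deg -1.4 tilt [ 0.0208 -0.0206 -0.9996] F [-8.8467 -1.5223  3.8627] panel-frame TCP [-0.2089  0.0954 -0.1922] Fpx -8.98 Fpy -0.03
```

>>> jog_arm(
  rows=[
    [[0.06,0.26,-0.05],[0,0,0],0],
    [[0.06,0.26,-0.05],[0,0,0],0],
  ],
)

```text
time_s: 7.18
position: [0.434, 0.0166, 0.0267]
ee_rot: [2.239, 2.179, -0.022]
contact_force: [-10.2, -0.8, -3.2]
gripper_width: 0.0001
```

```bash
python3 st.py
```

```text
t 7.17 pos [0.434  0.0166 0.0267] tooly yaw deg -1.5 tilt [ 0.002  -0.0218 -0.9998] F [-10.1855  -0.8348  -3.2073] panel-frame TCP [-0.207   0.0954 -0.1945] Fpx -10.18 Fpy 0.88
```

>>> jog_arm(
  rows=[
    [[0.05,0.28,0],[-0.02,0.02,0],0],
    [[0.05,0.28,0],[-0.02,0.02,0],0],
    [[0.05,0.28,0],[-0.02,0.02,0],0],
  ],
)

```text
time_s: 7.55
position: [0.4362, 0.0176, 0.0254]
ee_rot: [-2.248, -2.193, -0.011]
contact_force: [-12.9, -2.1, 3.4]
gripper_width: 0.0
```

```bash
python3 st.py
```

```text
t 7.55 pos [0.4362 0.0176 0.0254] tooly yaw deg -1.4 tilt [ 0.0044  0.0057 -1.    ] F [-12.9434  -2.1311   3.4299] panel-frame TCP [-0.2046  0.0961 -0.1923] Fpx -13.12 Fpy 0.06
```

>>> jog_arm(
  rows=[
    [[0.05,0.28,-0.02],[-0.01,0,0],0],
    [[0.05,0.28,-0.02],[-0.01,0,0],0],
    [[0.05,0.28,-0.02],[-0.01,0,0],0],
  ],
)

```text
time_s: 7.92
position: [0.4362, 0.0171, 0.0254]
ee_rot: [-2.241, -2.189, 0.016]
contact_force: [-13.1, -1.1, 1.3]
gripper_width: -0.0002
```

```bash
python3 st.py
```

```text
t 7.92 pos [0.4362 0.0171 0.0254] tooly yaw deg -1.3 tilt [-0.0133 -0.0012 -0.9999] F [-13.0943  -1.0712   1.3281] panel-frame TCP [-0.2047  0.0955 -0.1909] Fpx -13.09 Fpy 1.13
```

>>> jog_arm(
  rows=[
    [[0.06,0.32,-0.02],[-0.03,0,0],0],
    [[0.06,0.32,-0.02],[-0.03,0,0],0],
  ],
)

```text
time_s: 8.18
position: [0.4372, 0.0166, 0.0252]
ee_rot: [2.247, 2.194, -0.014]
contact_force: [-14.4, -0.6, 4.3]
gripper_width: 0.0003
```

```bash
python3 st.py
```

```text
t 8.18 pos [0.4372 0.0166 0.0252] tooly yaw deg -1.4 tilt [-0.0054 -0.0069 -1.    ] F [-14.3898  -0.6363   4.2837] panel-frame TCP [-0.2038  0.0949 -0.1913] Fpx -14.29 Fpy 1.77
```

>>> jog_arm(
  rows=[
    [[0.06,0.33,-0.04],[-0.02,0,0],0],
    [[0.06,0.33,-0.04],[-0.02,0,0],0],
  ],
)

```text
time_s: 8.43
position: [0.4397, 0.0178, 0.0256]
ee_rot: [2.242, 2.196, -0.02]
contact_force: [-11.4, -0.1, -2.8]
gripper_width: -0.0002
```

```bash
python3 st.py
```

```text
t 8.43 pos [0.4397 0.0178 0.0256] tooly yaw deg -1.2 tilt [-0.007  -0.0107 -0.9999] F [-11.4307  -0.1379  -2.7888] panel-frame TCP [-0.2012  0.0957 -0.1881] Fpx -11.29 Fpy 1.77
```

Force dropped while the tool advanced: the block is sliding. Continuing.

>>> jog_arm(
  rows=[
    [[0.06,0.32,0],[-0.01,0,0],0],
    [[0.06,0.32,0],[-0.01,0,0],0],
    [[0.06,0.32,0],[-0.01,0,0],0],
  ],
)

```text
time_s: 8.8
position: [0.4412, 0.0171, 0.0237]
ee_rot: [-2.238, -2.199, 0.055]
contact_force: [-15.4, -0.3, 5.0]
gripper_width: 0.0001
```

```bash
python3 st.py
```

```text
t 8.80 pos [0.4412 0.0171 0.0237] tooly yaw deg -1.0 tilt [-0.0276 -0.0216 -0.9994] F [-15.3521  -0.3347   5.0337] panel-frame TCP [-0.1998  0.0947 -0.1854] Fpx -15.19 Fpy 2.23
```

>>> jog_arm(
  rows=[
    [[0.06,0.34,-0.05],[-0.04,0.03,0],0],
    [[0.06,0.34,-0.05],[-0.04,0.03,0],0],
    [[0.06,0.34,-0.03],[-0.02,0,0],0],
  ],
)

```text
time_s: 9.18
position: [0.4464, 0.0186, 0.0241]
ee_rot: [-2.232, -2.199, 0.004]
contact_force: [-14.5, -0.3, 2.6]
gripper_width: -0.0001
```

```bash
python3 st.py
```

```text
t 9.18 pos [0.4464 0.0186 0.0241] tooly yaw deg -0.9 tilt [-0.0075  0.0043 -1.    ] F [-14.4873  -0.3384   2.6304] panel-frame TCP [-0.1945  0.0954 -0.1824] Fpx -14.34 Fpy 2.08
```

>>> jog_arm(
  rows=[
    [[0.05,0.34,-0.04],[-0.03,0,0],0],
    [[0.05,0.34,-0.04],[-0.03,0,0],0],
    [[0.05,0.34,-0.04],[-0.03,0,0],0],
    [[0.05,0.34,-0.04],[-0.03,0,0],0],
    [[0.05,0.34,-0.04],[-0.03,0,0],0],
  ],
)

```text
time_s: 9.8
position: [0.4563, 0.0228, 0.0243]
ee_rot: [2.221, 2.203, 0.019]
contact_force: [-11.0, 0.7, -3.4]
gripper_width: 0.0001
```

```bash
python3 st.py
```

```text
t 9.80 pos [0.4563 0.0228 0.0243] tooly yaw deg -0.5 tilt [ 0.0182 -0.0008 -0.9998] F [-10.9514   0.7358  -3.3505] panel-frame TCP [-0.1839  0.0978 -0.1757] Fpx -10.68 Fpy 2.55
```

>>> jog_arm(
  rows=[
    [[0.03,0.34,-0.02],[-0.02,0,0.02],0],
    [[0.03,0.34,-0.02],[-0.02,0,0.02],0],
    [[0.03,0.34,-0.02],[-0.02,0,0.02],0],
    [[0.03,0.34,-0.02],[-0.02,0,0.02],0],
    [[0.03,0.34,-0.02],[-0.02,0,0.02],0],
    [[0.03,0.34,-0.02],[-0.02,0,0.02],0],
  ],
)

```text
time_s: 10.55
position: [0.4584, 0.0229, 0.0231]
ee_rot: [2.28, 2.145, -0.008]
contact_force: [-17.2, 0.2, 5.1]
gripper_width: 0.0004
```

```bash
python3 st.py
```

```text
t 10.55 pos [0.4584 0.0229 0.0231] tooly yaw deg -3.5 tilt [ 0.004  -0.0118 -0.9999] F [-17.2254   0.1596   5.126 ] panel-frame TCP [-0.1819  0.0976 -0.2284] Fpx -16.96 Fpy 3.03
```

```bash
python3 - <<'E'
from h import *
from bench import optics
ft=optics.grab_frame("top"); fs=optics.grab_frame("side")
t=cv2.resize(ft["color"][100:260,200:400],None,fx=3,fy=3,interpolation=cv2.INTER_CUBIC)
cv2.imwrite("pics/t2.png",t)
cv2.imwrite("pics/s2.png",cv2.resize(fs["color"][120:300,200:430],None,fx=3.4,fy=3.3,interpolation=cv2.INTER_CUBIC))
E
python3 st.py
```

```text
t 10.65 pos [0.4584 0.0228 0.0231] tooly yaw deg -3.5 tilt [ 0.004  -0.0118 -0.9999] F [-17.0703   1.137    3.4569] panel-frame TCP [-0.1819  0.0975 -0.2285] Fpx -16.64 Fpy 3.97
```

View pics/t2.png

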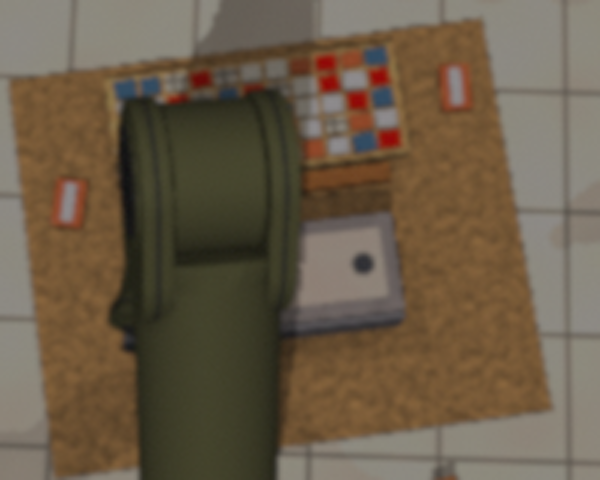

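View pics/s2.png

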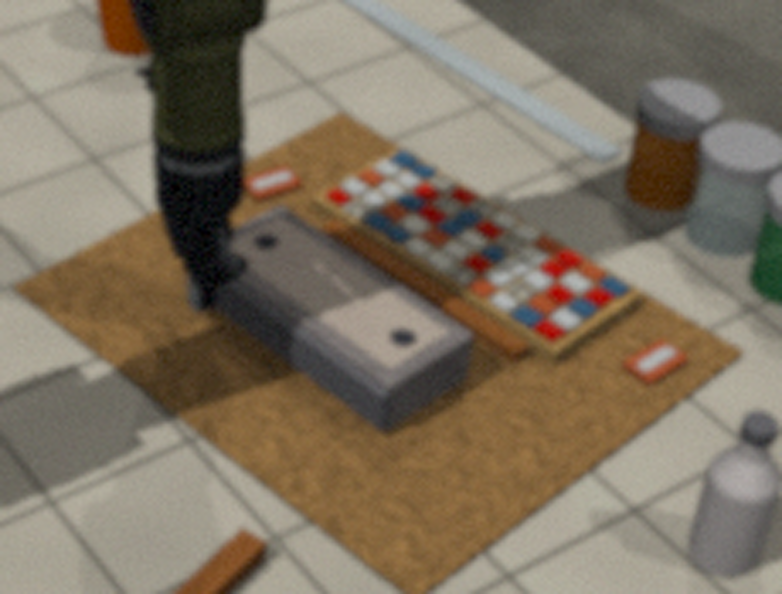

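>>> jog_arm(
  rows=[
    [[-0.09,-0.4,-0.05],[0,0.02,-0.05],0],
    [[0.4,-0.1,0],[0,0,-0.05],0],
  ],
)

```text
time_s: 10.9
position: [0.444, 0.0306, 0.024]
ee_rot: [2.229, 2.21, -0.001]
contact_force: [-0.4, 0.7, 0.3]
gripper_width: 0.0003
```

```bash
python3 st.py -185 107 30
```

```text
t 10.90 pos [0.444  0.0306 0.024 ] tooly yaw deg -0.5 tilt [ 0.0012 -0.0021 -1.    ] F [-0.3899  0.6502  0.3089] panel-frame TCP [-0.1948  0.1076 -0.176 ] Fpx -0.28 Fpy 0.71
tool shift units [ 0.0461  0.3884 -0.2401]
```

>>> jog_arm(
  rows=[
    [[0.03,0.16,-0.12],[0,0,0],0],
    [[0.03,0.16,-0.05],[0,0,0],0],
    [[0.04,0.24,-0.02],[-0.02,0,0],0],
    [[0.05,0.28,-0.02],[-0.03,0,0],0],
    [[0.05,0.3,-0.02],[-0.03,0,0],0],
  ],
)

```text
time_s: 11.52
position: [0.4613, 0.0376, 0.028]
ee_rot: [2.207, 2.205, 0.018]
contact_force: [-12.8, -0.9, 1.1]
gripper_width: 0.0
```

```bash
python3 st.py
```

```text
t 11.53 pos [0.4613 0.0376 0.028 ] tooly yaw deg -0.0 tilt [ 0.0235 -0.0074 -0.9997] F [-12.7648  -0.8969   1.0575] panel-frame TCP [-0.1766  0.1116 -0.1684] Fpx -12.74 Fpy 1.24
```

>>> jog_arm(
  rows=[
    [[0.03,0.32,-0.02],[-0.01,0,0.02],0],
    [[0.03,0.32,-0.02],[-0.02,0,0.01],0],
    [[0.03,0.32,-0.02],[-0.03,0,0.01],0],
    [[0.03,0.32,-0.02],[-0.03,0,0.01],0],
  ],
)

```text
time_s: 12.02
position: [0.4705, 0.0418, 0.0278]
ee_rot: [2.218, 2.178, 0.025]
contact_force: [-12.4, -0.6, 2.6]
gripper_width: -0.0002
```

```bash
python3 st.py
```

```text
t 12.03 pos [0.4705 0.0418 0.0278] tooly yaw deg -1.0 tilt [ 0.0345 -0.0126 -0.9993] F [-12.3959  -0.6022   2.5874] panel-frame TCP [-0.1668  0.1142 -0.1853] Fpx -12.32 Fpy 1.47
```

>>> jog_arm(
  rows=[
    [[-0.03,0.32,-0.02],[0.03,0,0.01],0],
    [[-0.03,0.32,-0.02],[0.02,0.02,0.01],0],
    [[-0.03,0.32,-0.02],[0,0,0.01],0],
    [[-0.03,0.32,-0.02],[-0.01,0,0.01],0],
  ],
)

```text
time_s: 12.52
position: [0.4779, 0.0439, 0.0277]
ee_rot: [-2.235, -2.182, 0.033]
contact_force: [-13.9, 2.5, 6.1]
gripper_width: -0.0001
```

```bash
python3 st.py
```

```text
t 12.53 pos [0.4779 0.0439 0.0277] tooly yaw deg -1.4 tilt [-0.0278 -0.002  -0.9996] F [-13.9371   2.4927   6.1013] panel-frame TCP [-0.1591  0.1151 -0.1916] Fpx -13.33 Fpy 4.78
```

>>> jog_arm(
  rows=[
    [[-0.1,-0.6,-0.05],[0.0,0,0],0],
    [[-0.1,-0.6,0],[0,0,0],0],
    [[-0.2,-0.3,0],[0,0,-0.25],0],
    [[-0.2,-0.3,0],[0,0,-0.25],0],
    [[-0.2,0,0],[0,0,-0.25],0],
  ],
)

```text
time_s: 13.15
position: [0.4394, 0.031, 0.0304]
ee_rot: [-1.743, -2.591, 0.012]
contact_force: [0.3, 0.0, -0.1]
gripper_width: 0.0003
```

```bash
python3 st.py -217 -98 30
```

```text
t 13.15 pos [0.4394 0.031  0.0304] tooly yaw deg 22.2 tilt [-0.0196  0.0042 -0.9998] F [ 0.3256  0.0116 -0.1494] panel-frame TCP [-0.1993  0.1088  0.2192] Fpx 0.32 Fpy -0.04
tool shift units [-7.9184 -2.4901 -0.0314]
```

>>> jog_arm(
  rows=[
    [[-0.88,-0.3,0],[0,0,0],0],
    [[-0.88,-0.3,0],[0,0,0],0],
    [[-0.88,-0.3,0],[0,0,0],0],
    [[-0.88,-0.3,0],[0,0,0],0],
    [[-0.88,-0.3,0],[0,0,0],0],
    [[-0.88,-0.26,0],[0,0,0],0],
    [[-0.88,-0.26,0],[0,0,0],0],
    [[-0.88,-0.26,0],[0,0,0],0],
    [[-0.88,-0.26,0],[0,0,0],0],
  ],
)

```text
time_s: 14.28
position: [0.4744, -0.1728, 0.0302]
ee_rot: [-1.738, -2.613, -0.016]
contact_force: [-5.7, 2.3, -0.8]
gripper_width: 0.0002
```

```bash
python3 st.py -200 -104 30;  python3 - <<'E'
from h import *
from bench import optics
import pickle
ft=optics.grab_frame("top"); fs=optics.grab_frame("side")
pickle.dump((ft,fs),open("f3.pkl","wb"))
cv2.imwrite("pics/t3.png",cv2.resize(ft["color"][100:260,200:400],None,fx=4,fy=3.75,interpolation=cv2.INTER_CUBIC))
cv2.imwrite("pics/s3.png",cv2.resize(fs["color"][120:300,200:430],None,fx=3.4,fy=3.3,interpolation=cv2.INTER_CUBIC))
E
```

```text
t 14.28 pos [ 0.4744 -0.1728  0.0302] tooly yaw deg 22.7 tilt [ 0.0026  0.0105 -0.9999] F [-5.7158  2.2807 -0.8193] panel-frame TCP [-0.1987 -0.0981  0.2295] Fpx -5.26 Fpy 3.20
tool shift units [-0.2186 -0.1039  0.0041]
```

View pics/t3.png

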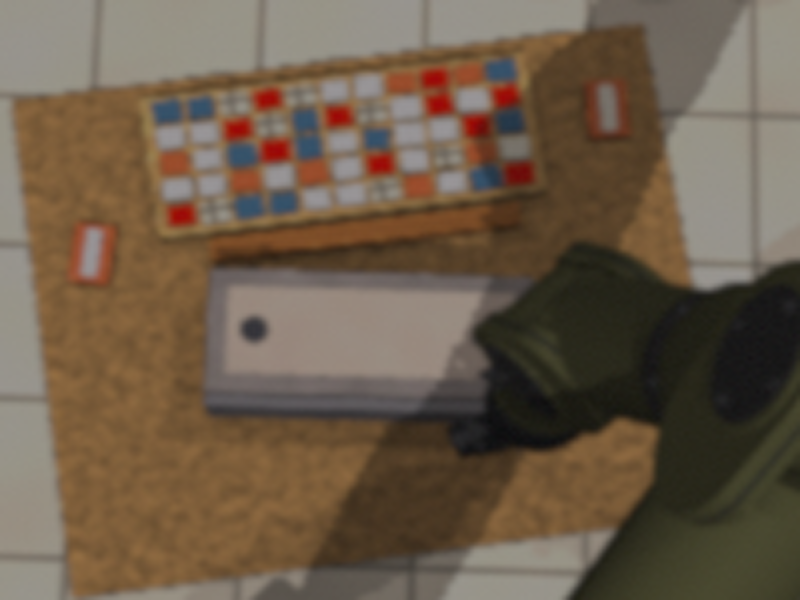

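View pics/s3.png

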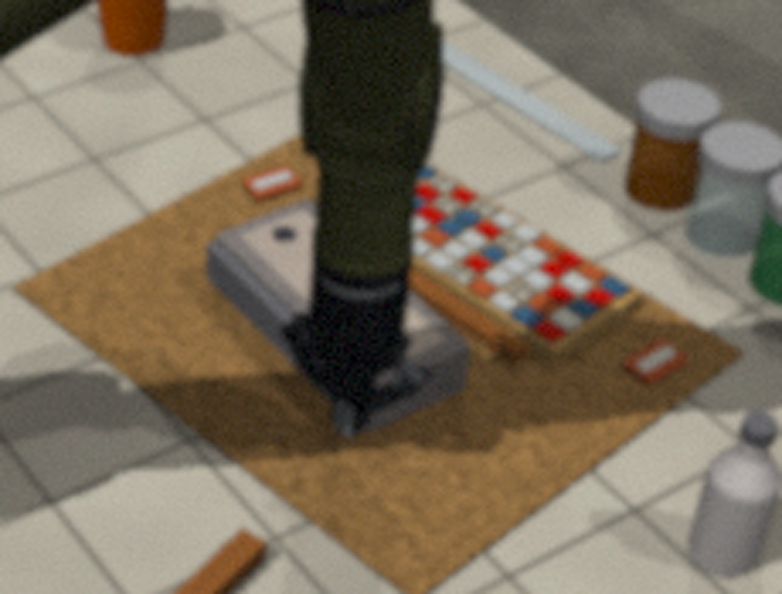

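Run:
```python
from h import *
import pickle
np.set_printoptions(precision=4,suppress=True)
ft,fs=pickle.load(open("f3.pkl","rb"))
P=np.array([.654,-.043,.1675])
K0=zt([(209,268),(500,281),(205,402)])
print(unproj(ft,K0,.066))
E3=[((.05,.12),(.05,-.05),.066,0),((-.05,.12),(.05,.12),.066,0)]
w=unproj(ft,K0,.066); yaw=np.arctan2(w[0,0]-w[2,0],0)*0+np.arctan2(-(w[1,0]-w[0,0]),-(w[1,1]-w[0,1])*-1)
for y in (.0,.03,-.03):
    c,s=np.cos(y),np.sin(y); p0=[w[0,0]-(c*.05-s*.12),w[0,1]-(s*.05+c*.12),y]
    K=edgefit([(ft,gray(ft),E3)],p0,rng=3); print(K,rel(P,K))
overlay(ft,[(K,BLK,(0,0,255))],(230,110,350,230),5,"pics/ov3.png")
```

```text
[[ 0.5929  0.0616  0.066 ]
 [ 0.5888 -0.153   0.066 ]
 [ 0.485   0.06    0.066 ]]
  n 80 med|r| 0.249
[ 0.5432 -0.06   -0.0094] [-0.1121  0.0017 -0.1769]
  n 80 med|r| 0.249
[ 0.5432 -0.06   -0.0093] [-0.1121  0.0017 -0.1768]
  n 80 med|r| 0.249
[ 0.5432 -0.06   -0.0093] [-0.1121  0.0017 -0.1768]
```

View pics/ov3.png

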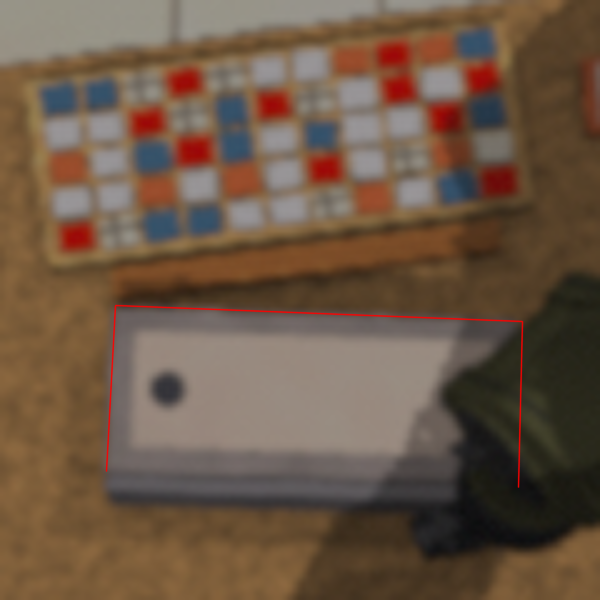

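>>> jog_arm(
  rows=[
    [[-0.15,0.1,0],[0,0,0],0],
    [[-0.12,0.18,0],[-0.01,0,0],0],
    [[-0.08,0.24,0],[-0.02,0,0],0],
    [[-0.07,0.28,-0.02],[-0.02,0,0],0],
  ],
)

```text
time_s: 14.88
position: [0.4788, -0.1797, 0.0278]
ee_rot: [-1.741, -2.601, 0.001]
contact_force: [-13.2, -4.5, 5.3]
gripper_width: -0.0001
```

```bash
python3 st.py
```

```text
t 14.88 pos [ 0.4788 -0.1797  0.0278] tooly yaw deg 22.4 tilt [-0.0097  0.0061 -0.9999] F [-13.2125  -4.4706   5.2924] panel-frame TCP [-0.1956 -0.1055  0.2234] Fpx -13.77 Fpy -2.21
```

>>> jog_arm(
  rows=[
    [[-0.06,0.3,-0.04],[-0.03,0,0],0],
    [[-0.06,0.31,-0.04],[-0.03,0,0],0],
    [[-0.06,0.31,-0.03],[-0.02,0,0],0],
  ],
)

```text
time_s: 15.25
position: [0.4791, -0.1799, 0.0274]
ee_rot: [-1.742, -2.595, 0.006]
contact_force: [-13.8, -4.2, 5.4]
gripper_width: 0.0002
```

```bash
python3 st.py
```

```text
t 15.25 pos [ 0.4791 -0.1799  0.0274] tooly yaw deg 22.3 tilt [-0.0156  0.0058 -0.9999] F [-13.8167  -4.1631   5.3933] panel-frame TCP [-0.1953 -0.1058  0.2209] Fpx -14.32 Fpy -1.80
```

>>> jog_arm(
  rows=[
    [[-0.06,0.33,-0.1],[-0.03,0,0],0],
    [[-0.06,0.34,-0.08],[-0.03,0,0],0],
    [[-0.06,0.34,-0.05],[-0.03,0,0],0],
  ],
)

```text
time_s: 15.62
position: [0.487, -0.1804, 0.029]
ee_rot: [-1.75, -2.596, -0.005]
contact_force: [-10.3, -5.4, -0.6]
gripper_width: 0.0003
```

```bash
python3 st.py
```

```text
t 15.62 pos [ 0.487  -0.1804  0.029 ] tooly yaw deg 22.0 tilt [-0.0073  0.0084 -0.9999] F [-10.2903  -5.4475  -0.5573] panel-frame TCP [-0.1875 -0.1076  0.2171] Fpx -11.05 Fpy -3.66
```

>>> jog_arm(
  rows=[
    [[-0.04,0.33,-0.03],[-0.02,0,0],0],
    [[-0.04,0.33,-0.03],[-0.02,0,0],0],
    [[-0.03,0.33,-0.03],[-0.02,0,0],0],
    [[-0.03,0.33,-0.03],[-0.02,0,0],0],
    [[-0.03,0.33,-0.03],[-0.02,0,0],0],
  ],
)

```text
time_s: 16.25
position: [0.4896, -0.1815, 0.0271]
ee_rot: [-1.752, -2.577, 0.037]
contact_force: [-16.0, -5.2, 6.0]
gripper_width: -0.0003
```

```bash
python3 st.py
```

```text
t 16.25 pos [ 0.4896 -0.1815  0.0271] tooly yaw deg 21.6 tilt [-0.034  -0.0056 -0.9994] F [-16.0224  -5.1624   6.0201] panel-frame TCP [-0.1852 -0.1091  0.2095] Fpx -16.66 Fpy -2.42
```

>>> jog_arm(
  rows=[
    [[-0.04,0.3,-0.15],[-0.04,0.01,0],0],
    [[-0.04,0.32,-0.1],[-0.04,0.01,0],0],
    [[-0.03,0.32,-0.06],[-0.02,0,0],0],
  ],
)

```text
time_s: 16.62
position: [0.4967, -0.1807, 0.0305]
ee_rot: [-1.756, -2.576, 0.008]
contact_force: [-9.7, -6.5, -1.4]
gripper_width: 0.0
```

```bash
python3 st.py
```

```text
t 16.62 pos [ 0.4967 -0.1807  0.0305] tooly yaw deg 21.4 tilt [-0.0226  0.0095 -0.9997] F [-9.6925 -6.4782 -1.3577] panel-frame TCP [-0.1781 -0.1096  0.2065] Fpx -10.64 Fpy -4.77
```

>>> jog_arm(
  rows=[
    [[0.12,0.26,-0.08],[-0.03,0,0],0],
    [[0.1,0.3,-0.08],[-0.03,0,0],0],
    [[0.02,0.32,-0.08],[-0.03,0,0],0],
  ],
)

```text
time_s: 17.0
position: [0.4982, -0.1755, 0.0323]
ee_rot: [-1.769, -2.577, 0.002]
contact_force: [-9.6, -5.2, -1.0]
gripper_width: 0.0002
```

```bash
python3 st.py
```

```text
t 17.00 pos [ 0.4982 -0.1755  0.0323] tooly yaw deg 21.1 tilt [-0.0141  0.0078 -0.9999] F [-9.6199 -5.2278 -0.9938] panel-frame TCP [-0.1757 -0.1046  0.2001] Fpx -10.36 Fpy -3.55
```

>>> jog_arm(
  rows=[
    [[-0.03,0.33,-0.05],[-0.03,0,0],0],
    [[-0.03,0.33,-0.05],[-0.03,0,0],0],
    [[-0.03,0.33,-0.03],[-0.03,0,0],0],
    [[-0.03,0.33,0.03],[-0.03,0,0],0],
  ],
)

```text
time_s: 17.5
position: [0.5044, -0.1748, 0.0301]
ee_rot: [-1.779, -2.577, -0.002]
contact_force: [-12.7, -4.9, 5.2]
gripper_width: 0.0
```

```bash
python3 st.py
```

```text
t 17.50 pos [ 0.5044 -0.1748  0.0301] tooly yaw deg 20.8 tilt [-0.0079  0.0072 -0.9999] F [-12.6884  -4.9414   5.1686] panel-frame TCP [-0.1695 -0.105   0.1948] Fpx -13.33 Fpy -2.76
```

>>> jog_arm(
  rows=[
    [[-0.04,0.33,-0.1],[-0.03,0,0],0],
    [[-0.04,0.33,-0.08],[-0.03,0,0],0],
    [[-0.04,0.33,-0.03],[-0.03,0,0],0],
    [[-0.04,0.33,0.05],[-0.03,0,0],0],
  ],
)

```text
time_s: 18.0
position: [0.5132, -0.1733, 0.0289]
ee_rot: [-1.788, -2.579, -0.015]
contact_force: [-12.9, -4.6, 5.2]
gripper_width: 0.0001
```

```bash
python3 st.py
```

```text
t 18.00 pos [ 0.5132 -0.1733  0.0289] tooly yaw deg 20.5 tilt [ 0.0024  0.01   -0.9999] F [-12.9224  -4.6366   5.2402] panel-frame TCP [-0.1606 -0.105   0.191 ] Fpx -13.51 Fpy -2.42
```

>>> jog_arm(
  rows=[
    [[-0.05,0.33,-0.1],[-0.02,0,0],0],
    [[-0.05,0.33,-0.08],[-0.02,0,0],0],
    [[-0.05,0.33,-0.03],[-0.03,0,0],0],
    [[-0.05,0.33,0.03],[-0.03,0,0],0],
    [[-0.05,0.33,-0.1],[-0.03,0,0],0],
  ],
)

```text
time_s: 18.62
position: [0.5254, -0.1724, 0.0292]
ee_rot: [-1.794, -2.578, -0.019]
contact_force: [-7.8, -2.5, -4.0]
gripper_width: -0.0002
```

```bash
python3 st.py
```

```text
t 18.62 pos [ 0.5254 -0.1724  0.0292] tooly yaw deg 20.3 tilt [ 0.0063  0.0104 -0.9999] F [-7.8316 -2.4972 -3.9789] panel-frame TCP [-0.1484 -0.1062  0.1875] Fpx -8.14 Fpy -1.16
```

>>> jog_arm(
  rows=[
    [[0.1,-0.65,-0.05],[0,0,0],0],
    [[0.1,-0.65,0],[0,0,0],0],
    [[0.1,-0.65,0],[0,0,0.25],0],
    [[0.3,0,0],[0,0,0.25],0],
    [[0.3,0,0],[0,0,0.25],0],
  ],
)

```text
time_s: 19.25
position: [0.4823, -0.1587, 0.0318]
ee_rot: [2.265, 2.175, 0.042]
contact_force: [0.1, 1.1, 0.1]
gripper_width: -0.0
```

```bash
python3 st.py -205 103 30
```

```text
t 19.25 pos [ 0.4823 -0.1587  0.0318] tooly yaw deg -2.3 tilt [ 0.0201  0.0175 -0.9996] F [0.0675 1.0886 0.1098] panel-frame TCP [-0.1886 -0.0855 -0.2082] Fpx 0.25 Fpy 1.06
tool shift units [ 7.239  -2.2028  0.1601]
```

>>> jog_arm(
  rows=[
    [[0.8,-0.45,0],[0.03,-0.03,0],0],
    [[0.8,-0.45,0],[0,0,0],0],
    [[0.8,-0.3,0],[0,0,0],0],
    [[0.8,-0.25,0],[0,0,0],0],
    [[0.8,-0.2,0],[0,0,0],0],
    [[0.8,-0.2,0],[0,0,0],0],
    [[0.8,-0.2,0],[0,0,0],0],
    [[0.8,-0.2,0],[0,0,0],0],
    [[0.8,-0.2,0],[0,0,0],0],
  ],
)

```text
time_s: 20.38
position: [0.4426, 0.0472, 0.036]
ee_rot: [2.235, 2.201, 0.061]
contact_force: [-0.7, 0.6, 0.1]
gripper_width: -0.0
```

```bash
python3 st.py -190 108 30;  python3 - <<'E'
from h import *
from bench import optics
import pickle
ft=optics.grab_frame("top"); fs=optics.grab_frame("side")
pickle.dump((ft,fs),open("f4.pkl","wb"))
cv2.imwrite("pics/t4.png",cv2.resize(ft["color"][100:260,200:400],None,fx=4,fy=3.75,interpolation=cv2.INTER_CUBIC))
cv2.imwrite("pics/s4.png",cv2.resize(fs["color"][150:300,200:420],(770,525),interpolation=cv2.INTER_CUBIC))
E
```

```text
t 20.38 pos [0.4426 0.0472 0.036 ] tooly yaw deg -0.9 tilt [ 0.0306  0.0241 -0.9992] F [-0.7229  0.5869  0.0522] panel-frame TCP [-0.1934  0.1241 -0.1829] Fpx -0.61 Fpy 0.70
tool shift units [-0.6165  0.2424  0.2316]
```

View pics/t4.png

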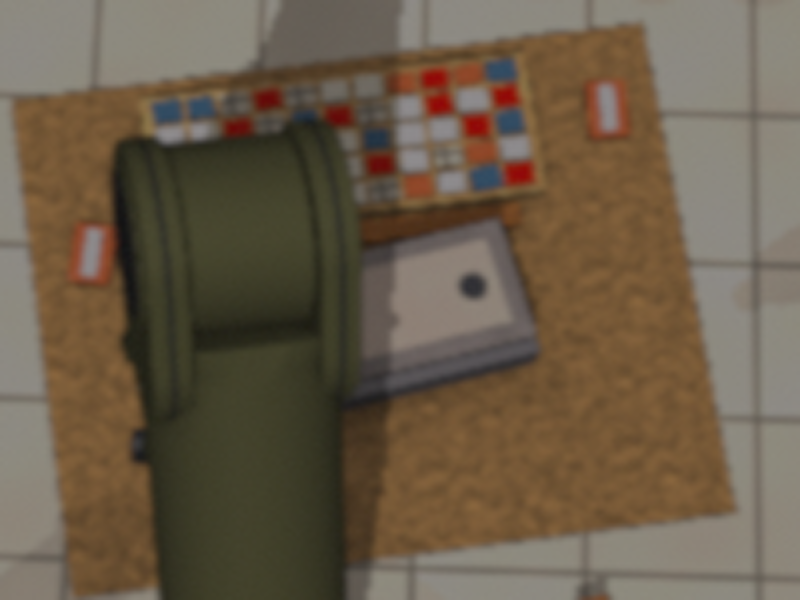

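View pics/s4.png

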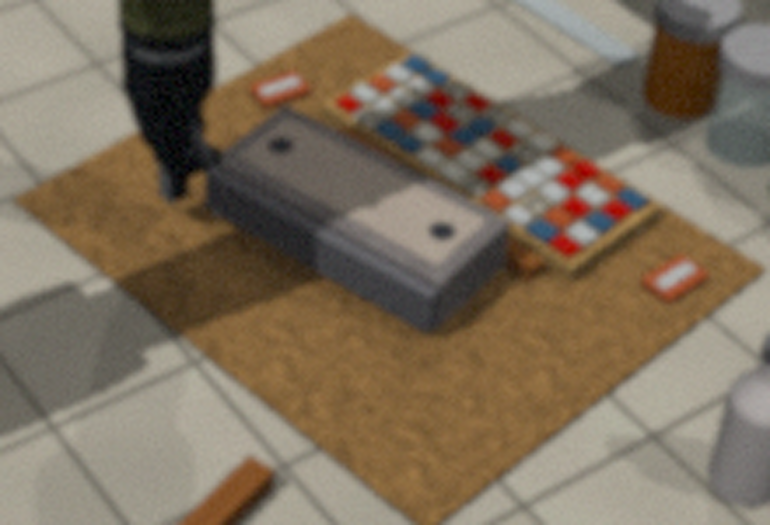

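Run:
```python
from h import *
import pickle
np.set_printoptions(precision=4,suppress=True)
ft,fs=pickle.load(open("f4.pkl","rb"))
P=np.array([.654,-.043,.1675])
E3=[((.05,-.04),(.05,-.12),.066,0),((.05,-.12),(-.05,-.12),.066,0),((-.05,-.12),(-.05,-.04),.066,0)]
for y in (.25,.29,.22):
    w=tw(P,[(-.097,.003)],0)[0]
    K=edgefit([(ft,gray(ft),E3[:2])],[w[0],w[1],y],rng=4); print(K,rel(P,K))
overlay(ft,[(K,BLK,(0,0,255))],(230,110,350,230),5,"pics/ov4.png")
overlay(fs,[(K,BLK,(0,0,255))],(230,150,350,270),5,"pics/ov4s.png")
r=rel(P,K)
print("front corners",tw(r,[(.05,.12),(.05,-.12)],0)[:,:2],"bar L105",tw(r,[(-.062,.105)],0)[:,:2])
```

```text
n 80 med|r| 0.0
[ 0.5572 -0.0505  0.3044] [-0.0967  0.0087  0.1369]
  n 80 med|r| 0.0
[ 0.5573 -0.0505  0.3019] [-0.0966  0.0087  0.1344]
  n 80 med|r| 0.0
[ 0.5574 -0.0503  0.2984] [-0.0965  0.0089  0.1309]
front corners [[-0.0626  0.1344]
 [-0.0313 -0.1036]] bar L105 [[-0.1717  0.1049]]
```

View pics/ov4.png

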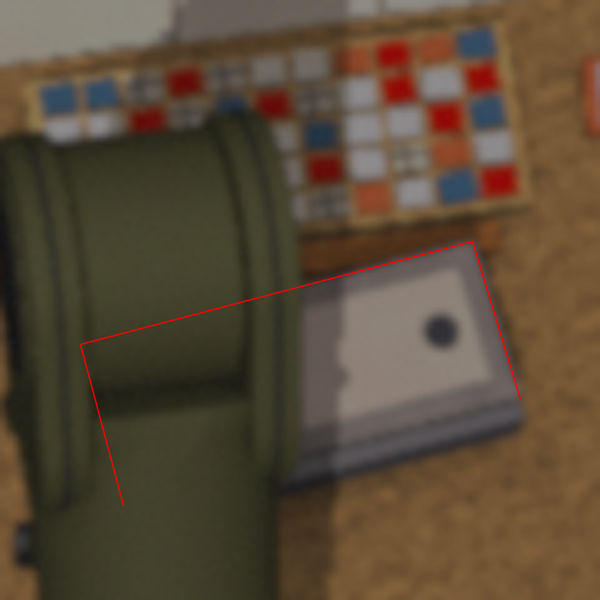

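View pics/ov4s.png

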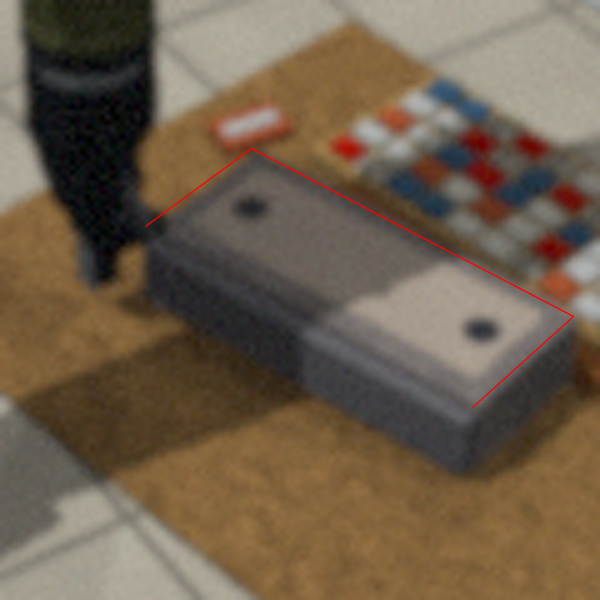

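>>> jog_arm(
  rows=[
    [[-0.4,-0.05,0.1],[0.05,-0.04,0],0],
    [[-0.4,-0.05,0.1],[0.02,-0.02,0],0],
  ],
)

```text
time_s: 20.72
position: [0.4411, 0.0327, 0.0313]
ee_rot: [-2.228, -2.212, 0.001]
contact_force: [0.0, -0.8, 0.1]
gripper_width: 0.0001
```

```bash
python3 st.py -187 103 31
```

```text
t 20.73 pos [0.4411 0.0327 0.0313] tooly yaw deg -0.4 tilt [-0.0018  0.0009 -1.    ] F [ 0.0265 -0.825   0.1012] panel-frame TCP [-0.1973  0.1101 -0.1747] Fpx -0.11 Fpy -0.82
tool shift units [-0.2103  0.4538  0.0097]
```

>>> jog_arm(
  rows=[
    [[-0.1,0.24,0],[0,0,0],0],
    [[-0.08,0.24,0],[0,0,0],0],
    [[0,0.26,0],[-0.02,0,0],0],
    [[0.04,0.3,-0.03],[-0.03,0,0],0],
    [[0.05,0.32,-0.06],[-0.03,0,0],0],
  ],
)

```text
time_s: 21.35
position: [0.4666, 0.0299, 0.0321]
ee_rot: [2.212, 2.203, 0.027]
contact_force: [-10.5, -1.1, -2.9]
gripper_width: 0.0004
```

```bash
python3 st.py
```

```text
t 21.35 pos [0.4666 0.0299 0.0321] tooly yaw deg -0.2 tilt [ 0.0262 -0.0016 -0.9997] F [-10.5316  -1.0665  -2.8943] panel-frame TCP [-0.1727  0.1031 -0.1714] Fpx -10.56 Fpy 0.70
```

>>> jog_arm(
  rows=[
    [[0.05,0.33,-0.03],[0.02,0,0],0],
    [[0.05,0.33,0],[0,0,0],0],
    [[0.05,0.33,-0.05],[-0.01,0,0],0],
    [[0.05,0.33,-0.08],[-0.02,0,0],0],
    [[0.05,0.33,-0.03],[-0.02,0,0],0],
  ],
)

```text
time_s: 21.98
position: [0.4727, 0.0306, 0.0321]
ee_rot: [2.211, 2.226, -0.038]
contact_force: [-13.6, -0.6, 4.4]
gripper_width: 0.0001
```

```bash
python3 st.py
```

```text
t 21.98 pos [0.4727 0.0306 0.0321] tooly yaw deg 0.4 tilt [-0.0147 -0.0199 -0.9997] F [-13.5982  -0.5973   4.3941] panel-frame TCP [-0.1665  0.1028 -0.161 ] Fpx -13.51 Fpy 1.68
```

>>> jog_arm(
  rows=[
    [[0.12,0.33,-0.1],[-0.03,0.02,0.01],0],
    [[0.12,0.33,-0.08],[-0.03,0.02,0.01],0],
    [[0.1,0.33,-0.03],[-0.02,0,0.01],0],
    [[0.08,0.33,0.03],[-0.02,0,0.01],0],
    [[0.05,0.33,-0.1],[-0.02,0,0.01],0],
  ],
)

```text
time_s: 22.6
position: [0.4822, 0.0345, 0.0332]
ee_rot: [2.227, 2.198, -0.026]
contact_force: [-8.5, 0.3, -2.6]
gripper_width: 0.0003
```

```bash
python3 st.py
```

```text
t 22.60 pos [0.4822 0.0345 0.0332] tooly yaw deg -0.8 tilt [-0.0033 -0.0206 -0.9998] F [-8.4716  0.322  -2.5905] panel-frame TCP [-0.1565  0.1051 -0.1809] Fpx -8.30 Fpy 1.73
```

>>> jog_arm(
  rows=[
    [[0.07,0.33,-0.02],[-0.02,0.02,0.01],0],
    [[0.07,0.33,0.03],[-0.02,0.02,0.01],0],
    [[0.06,0.33,-0.1],[-0.02,0,0.01],0],
    [[0.06,0.33,0],[-0.02,0,0.01],0],
  ],
)

```text
time_s: 23.1
position: [0.4889, 0.0363, 0.0313]
ee_rot: [2.245, 2.185, -0.02]
contact_force: [-13.1, -0.4, 5.1]
gripper_width: -0.0002
```

```bash
python3 st.py
```

```text
t 23.10 pos [0.4889 0.0363 0.0313] tooly yaw deg -1.5 tilt [-0.003  -0.0149 -0.9999] F [-13.0848  -0.4309   5.1436] panel-frame TCP [-0.1496  0.1057 -0.1945] Fpx -12.97 Fpy 1.76
```

>>> jog_arm(
  rows=[
    [[0.07,0.33,-0.1],[-0.02,0.01,0],0],
    [[0.07,0.33,-0.05],[-0.02,0.01,0],0],
    [[0.06,0.33,0],[-0.02,0,0],0],
  ],
)

```text
time_s: 23.48
position: [0.4947, 0.0378, 0.0313]
ee_rot: [2.238, 2.191, -0.02]
contact_force: [-14.9, -0.4, 5.6]
gripper_width: -0.0001
```

```bash
python3 st.py
```

```text
t 23.48 pos [0.4947 0.0378 0.0313] tooly yaw deg -1.2 tilt [-0.0022 -0.0158 -0.9999] F [-14.8912  -0.3647   5.5804] panel-frame TCP [-0.1436  0.1062 -0.1886] Fpx -14.74 Fpy 2.12
```

>>> jog_arm(
  rows=[
    [[0.07,0.33,-0.1],[-0.02,0.01,0],0],
    [[0.07,0.33,-0.05],[-0.02,0.01,0],0],
    [[0.07,0.32,0],[-0.02,0.01,0],0],
  ],
)

```text
time_s: 23.85
position: [0.5, 0.0397, 0.0314]
ee_rot: [2.233, 2.2, -0.015]
contact_force: [-14.8, 0.3, 4.8]
gripper_width: 0.0001
```

```bash
python3 st.py;  python3 - <<'E'
from h import *
from bench import optics
import pickle
fs=optics.grab_frame("side")
pickle.dump(fs,open("f5.pkl","wb"))
cv2.imwrite("pics/s5.png",cv2.resize(fs["color"][150:300,200:420],(770,525),interpolation=cv2.INTER_CUBIC))
E
```

```text
t 23.85 pos [0.5    0.0397 0.0314] tooly yaw deg -0.8 tilt [-0.0019 -0.0117 -0.9999] F [-14.835    0.3178   4.7569] panel-frame TCP [-0.1381  0.1072 -0.1823] Fpx -14.57 Fpy 2.79
```

View pics/s5.png

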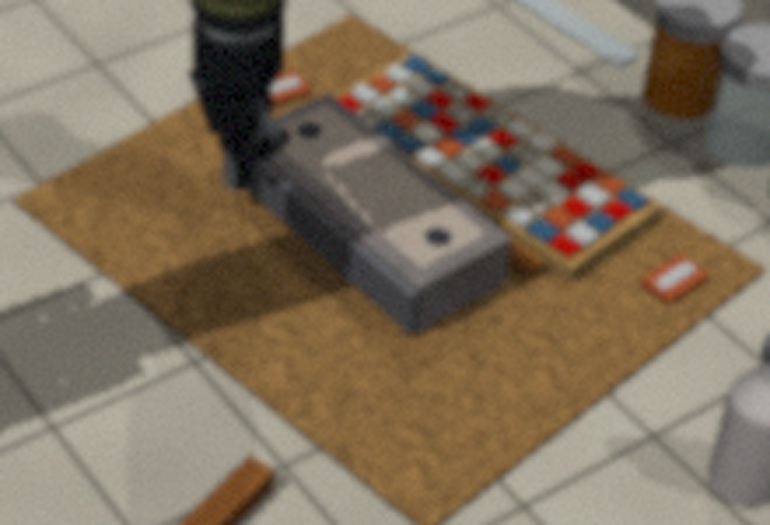

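>>> jog_arm(
  rows=[
    [[-0.1,-0.65,-0.05],[0,0,0],0],
    [[-0.1,-0.65,0],[0,0,0],0],
    [[-0.2,-0.4,0],[0,0,-0.25],0],
    [[-0.3,-0.2,0],[0,0.02,-0.25],0],
    [[-0.3,-0.1,0],[0,0,-0.25],0],
  ],
)

```text
time_s: 24.52
position: [0.4517, 0.0173, 0.0328]
ee_rot: [-1.739, -2.614, -0.0]
contact_force: [-0.2, -0.5, -0.8]
gripper_width: -0.0001
```

```bash
python3 st.py -195 -98 31
```

```text
t 24.52 pos [0.4517 0.0173 0.0328] tooly yaw deg 22.7 tilt [-0.0015  0.0011 -1.    ] F [-0.2011 -0.4576 -0.8265] panel-frame TCP [-0.1894  0.0931  0.2292] Fpx -0.27 Fpy -0.42
tool shift units [-7.3951 -1.9543  0.0621]
```

>>> jog_arm(
  rows=[
    [[-0.92,-0.3,0],[0,0,0],0],
    [[-0.92,-0.3,0],[0,0,0],0],
    [[-0.92,-0.3,0],[0,0,0],0],
    [[-0.92,-0.25,0],[0,0,0],0],
    [[-0.92,-0.25,0],[0,0,0],0],
    [[-0.92,-0.25,0],[0,0,0],0],
    [[-0.92,-0.2,0],[0,0,0],0],
    [[-0.92,-0.2,0],[0,0,0],0],
  ],
)

```text
time_s: 25.52
position: [0.4838, -0.1733, 0.0329]
ee_rot: [1.721, 2.619, 0.013]
contact_force: [-0.2, -0.1, 0.8]
gripper_width: -0.0001
```

```bash
python3 st.py -180 -103 31
python3 - <<'E'
from h import *
from bench import optics
import pickle
np.set_printoptions(precision=4,suppress=True)
ft=optics.grab_frame("top"); fs=optics.grab_frame("side")
pickle.dump((ft,fs),open("f6.pkl","wb"))
P=np.array([.654,-.043,.1675])
E3=[((.05,.12),(.05,-.05),.066,0),((-.05,.12),(.05,.12),.066,0)]
for y in (-.08,-.12):
    w=tw(P,[(-.083,.002)],0)[0]
    K=edgefit([(ft,gray(ft),E3)],[w[0],w[1],P[2]+y],rng=3); print(K,rel(P,K))
r=rel(P,K)
print("front corners",tw(r,[(.05,.12),(.05,-.12)],0)[:,:2],"bar R105",tw(r,[(-.062,-.105)],0)[:,:2])
overlay(ft,[(K,BLK,(0,0,255))],(230,110,350,230),5,"pics/ov6.png")
E
```

```text
t 25.52 pos [ 0.4838 -0.1733  0.0329] tooly yaw deg 23.4 tilt [ 0.0106  0.0027 -0.9999] F [-0.1644 -0.0655  0.7825] panel-frame TCP [-0.1895 -0.1001  0.2405] Fpx -0.17 Fpy -0.04
tool shift units [-0.2021  0.3425  0.0783]
  n 80 med|r| 0.128
[ 0.5701 -0.0526  0.053 ] [-0.0844  0.0046 -0.1145]
  n 80 med|r| 0.244
[ 0.5701 -0.0526  0.053 ] [-0.0843  0.0045 -0.1145]
front corners [[-0.021   0.118 ]
 [-0.0484 -0.1204]] bar R105 [[-0.1579 -0.0927]]
```

View pics/ov6.png

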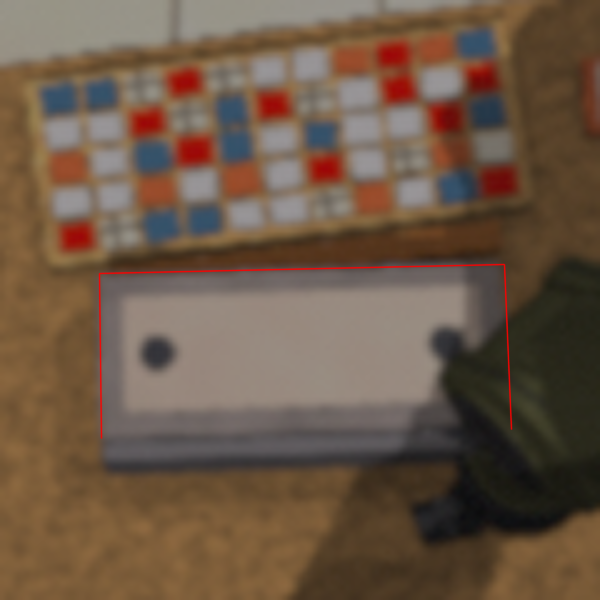

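>>> jog_arm(
  rows=[
    [[0.13,0.2,0.04],[0,0,0],0],
    [[0.1,0.2,0],[0,0,0.01],0],
    [[-0.05,0.24,0],[0,0,0],0],
    [[-0.06,0.27,0],[-0.02,0,0],0],
    [[-0.07,0.3,-0.04],[-0.03,0,0],0],
  ],
)

```text
time_s: 26.25
position: [0.5104, -0.1583, 0.0324]
ee_rot: [1.721, 2.604, 0.042]
contact_force: [-9.7, -1.1, -3.1]
gripper_width: 0.0001
```

```bash
python3 st.py
```

```text
t 26.25 pos [ 0.5104 -0.1583  0.0324] tooly yaw deg 23.1 tilt [ 0.0311  0.0114 -0.9994] F [-9.7138 -1.1138 -3.0804] panel-frame TCP [-0.1608 -0.0897  0.2352] Fpx -9.76 Fpy 0.52
```

>>> jog_arm(
  rows=[
    [[-0.12,0.32,-0.02],[0.02,0,0],0],
    [[-0.12,0.32,0.02],[0.01,0,0],0],
    [[-0.1,0.32,-0.06],[0,0,0],0],
    [[-0.08,0.32,-0.08],[-0.01,0,0],0],
  ],
)

```text
time_s: 26.75
position: [0.5144, -0.1609, 0.0306]
ee_rot: [-1.723, -2.595, 0.037]
contact_force: [-10.9, -1.4, 0.0]
gripper_width: 0.0001
```

```bash
python3 st.py
```

```text
t 26.75 pos [ 0.5144 -0.1609  0.0306] tooly yaw deg 22.8 tilt [-0.0354 -0.0047 -0.9994] F [-10.9259  -1.4175   0.0188] panel-frame TCP [-0.1573 -0.093   0.2311] Fpx -11.01 Fpy 0.42
```

>>> jog_arm(
  rows=[
    [[-0.1,0.32,-0.02],[-0.05,0.01,0],0],
    [[-0.1,0.32,-0.02],[-0.04,0,0],0],
    [[-0.1,0.32,-0.06],[-0.02,0,0],0],
    [[-0.08,0.32,-0.08],[-0.02,0,0],0],
  ],
)

```text
time_s: 27.25
position: [0.517, -0.1624, 0.0285]
ee_rot: [-1.724, -2.584, 0.006]
contact_force: [-9.6, -1.0, -0.0]
gripper_width: -0.0003
```

```bash
python3 st.py
```

```text
t 27.25 pos [ 0.517  -0.1624  0.0285] tooly yaw deg 22.6 tilt [-0.0317  0.0165 -0.9994] F [-9.5762 -0.9536 -0.0072] panel-frame TCP [-0.155  -0.0949  0.2267] Fpx -9.60 Fpy 0.66
```

>>> jog_arm(
  rows=[
    [[-0.1,0.33,-0.08],[-0.06,0,0],0],
    [[-0.1,0.33,-0.08],[-0.06,0,0],0],
    [[-0.1,0.33,-0.06],[-0.03,0,0],0],
  ],
)

```text
time_s: 27.62
position: [0.5231, -0.1634, 0.0284]
ee_rot: [-1.738, -2.593, -0.058]
contact_force: [-12.3, 0.9, 2.4]
gripper_width: -0.0
```

```bash
python3 st.py
```

```text
t 27.62 pos [ 0.5231 -0.1634  0.0284] tooly yaw deg 22.3 tilt [ 0.0046  0.0413 -0.9991] F [-12.2641   0.8702   2.407 ] panel-frame TCP [-0.1491 -0.0969  0.2217] Fpx -11.95 Fpy 2.90
```

>>> jog_arm(
  rows=[
    [[-0.06,0.33,-0.06],[-0.02,-0.04,0],0],
    [[-0.06,0.33,-0.05],[-0.02,-0.03,0],0],
    [[-0.06,0.33,-0.02],[-0.02,0,0],0],
  ],
)

```text
time_s: 28.0
position: [0.5245, -0.1648, 0.0269]
ee_rot: [-1.758, -2.603, -0.013]
contact_force: [-13.2, -1.3, 4.8]
gripper_width: -0.0004
```

```bash
python3 st.py
```

```text
t 28.00 pos [ 0.5245 -0.1648  0.0269] tooly yaw deg 21.9 tilt [ 0.0044  0.007  -1.    ] F [-13.2424  -1.2548   4.8347] panel-frame TCP [-0.148  -0.0985  0.2154] Fpx -13.27 Fpy 0.97
```

>>> jog_arm(
  rows=[
    [[-0.07,0.33,-0.12],[-0.02,0,0],0],
    [[-0.07,0.33,-0.1],[-0.02,0,0],0],
    [[-0.07,0.33,-0.05],[-0.02,0,0],0],
  ],
)

```text
time_s: 28.38
position: [0.5295, -0.1656, 0.0284]
ee_rot: [-1.758, -2.592, -0.009]
contact_force: [-11.7, -0.2, 3.7]
gripper_width: 0.0001
```

```bash
python3 st.py
```

```text
t 28.38 pos [ 0.5295 -0.1656  0.0284] tooly yaw deg 21.7 tilt [-0.0045  0.0102 -0.9999] F [-11.7354  -0.2172   3.69  ] panel-frame TCP [-0.1432 -0.1002  0.2111] Fpx -11.61 Fpy 1.74
```

>>> jog_arm(
  rows=[
    [[-0.06,0.33,-0.08],[-0.02,0,0],0],
    [[-0.06,0.33,-0.08],[-0.02,0,0],0],
    [[-0.06,0.33,-0.02],[-0.02,0,0],0],
  ],
)

```text
time_s: 28.75
position: [0.5331, -0.1666, 0.0277]
ee_rot: [-1.759, -2.579, -0.002]
contact_force: [-12.4, -1.3, 5.6]
gripper_width: 0.0001
```

```bash
python3 st.py;  python3 - <<'E'
from h import *
from bench import optics
import pickle
np.set_printoptions(precision=4,suppress=True)
ft=optics.grab_frame("top"); fs=optics.grab_frame("side")
pickle.dump((ft,fs),open("f7.pkl","wb"))
P=np.array([.654,-.043,.1675])
E3=[((.05,.12),(.05,-.05),.066,0),((-.05,.12),(.05,.12),.066,0)]
for y in (0,.05):
    w=tw(P,[(-.073,.005)],0)[0]
    K=edgefit([(ft,gray(ft),E3)],[w[0],w[1],P[2]+y],rng=3); print(K,rel(P,K))
r=rel(P,K)
print("front corners",tw(r,[(.05,.12),(.05,-.12)],0)[:,:2],"bar L105",tw(r,[(-.062,.105)],0)[:,:2])
overlay(ft,[(K,BLK,(0,0,255))],(230,110,350,230),5,"pics/ov7.png")
E
```

```text
t 28.75 pos [ 0.5331 -0.1666  0.0277] tooly yaw deg 21.4 tilt [-0.0156  0.012  -0.9998] F [-12.3873  -1.3038   5.6463] panel-frame TCP [-0.1398 -0.1017  0.2063] Fpx -12.43 Fpy 0.78
  n 71 med|r| 0.025
[ 0.5918 -0.0494  0.1811] [-0.0624  0.0041  0.0136]
  n 80 med|r| 0.007
[ 0.5772 -0.0523  0.2002] [-0.0773  0.0036  0.0327]
front corners [[-0.0312  0.1252]
 [-0.0234 -0.1147]] bar L105 [[-0.1427  0.1065]]
```

View pics/ov7.png

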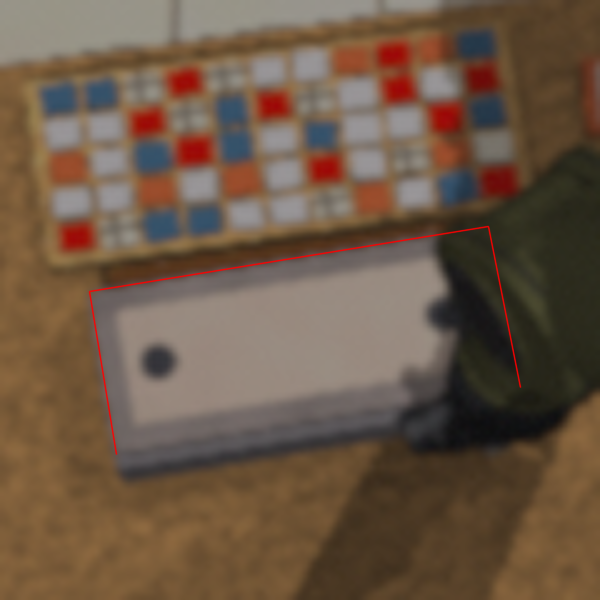

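>>> jog_arm(
  rows=[
    [[-0.05,0.33,-0.1],[-0.03,-0.01,0],0],
    [[-0.05,0.33,-0.08],[-0.03,0,0],0],
    [[-0.05,0.33,-0.03],[-0.02,0,0],0],
  ],
)

```text
time_s: 29.22
position: [0.5373, -0.1675, 0.0274]
ee_rot: [-1.767, -2.576, -0.004]
contact_force: [-12.0, -2.1, 5.0]
gripper_width: 0.0001
```

```bash
python3 st.py
```

```text
t 29.23 pos [ 0.5373 -0.1675  0.0274] tooly yaw deg 21.1 tilt [-0.0134  0.0124 -0.9998] F [-11.965   -2.1432   4.9989] panel-frame TCP [-0.1358 -0.1033  0.201 ] Fpx -12.15 Fpy -0.12
```

>>> jog_arm(
  rows=[
    [[0.1,-0.65,-0.05],[0,0,0],0],
    [[0.1,-0.65,0],[0,0,0],0],
    [[0.2,-0.4,0],[0,0,0.25],0],
    [[0.4,-0.2,0],[0,0,0.25],0],
    [[0.4,-0.2,0],[0,0,0.25],0],
  ],
)

```text
time_s: 29.85
position: [0.4799, -0.157, 0.0291]
ee_rot: [-2.254, -2.164, -0.003]
contact_force: [0.1, 0.9, -0.5]
gripper_width: 0.0
```

```bash
python3 st.py -180 98 31
```

```text
t 29.85 pos [ 0.4799 -0.157   0.0291] tooly yaw deg -2.3 tilt [-0.0107  0.0139 -0.9998] F [ 0.1221  0.8887 -0.4594] panel-frame TCP [-0.1907 -0.0833 -0.2083] Fpx 0.27 Fpy 0.86
tool shift units [ 7.1852 -1.0822  0.034 ]
```

>>> jog_arm(
  rows=[
    [[0.84,-0.2,0],[0,0,0],0],
    [[0.84,-0.2,0],[0,0,0],0],
    [[0.84,-0.15,0],[0,0,0],0],
    [[0.84,-0.15,0],[0,0,0],0],
    [[0.84,-0.13,0],[0,0,0],0],
    [[0.84,-0.13,0],[0,0,0],0],
    [[0.84,-0.13,0],[0,0,0],0],
    [[0.75,-0.1,0],[0,0,0],0],
  ],
)

```text
time_s: 30.85
position: [0.4621, 0.0161, 0.0329]
ee_rot: [-2.26, -2.162, -0.022]
contact_force: [-0.3, -0.5, 0.5]
gripper_width: 0.0003
```

```bash
python3 st.py -168 102 31
```

```text
t 30.85 pos [0.4621 0.0161 0.0329] tooly yaw deg -2.5 tilt [ 0.0006  0.0195 -0.9998] F [-0.2541 -0.5046  0.4573] panel-frame TCP [-0.1794  0.0902 -0.2116] Fpx -0.33 Fpy -0.46
tool shift units [0.5537 0.3461 0.0878]
```

>>> jog_arm(
  rows=[
    [[0.25,0.17,0.05],[0,-0.03,0],0],
    [[0.2,0.18,0],[0,0,-0.01],0],
    [[0.05,0.2,0],[0,0,0],0],
    [[0.06,0.25,0],[-0.01,0,0],0],
    [[0.06,0.28,-0.04],[-0.02,0,0],0],
  ],
)

```text
time_s: 31.48
position: [0.4902, 0.03, 0.0325]
ee_rot: [2.258, 2.172, 0.017]
contact_force: [-9.6, 0.9, -1.0]
gripper_width: -0.0001
```

```bash
python3 st.py
```

```text
t 31.48 pos [0.4902 0.03   0.0325] tooly yaw deg -2.2 tilt [ 0.0137  0.0012 -0.9999] F [-9.6223  0.8867 -0.9896] panel-frame TCP [-0.1493  0.0993 -0.2065] Fpx -9.34 Fpy 2.48
```

>>> jog_arm(
  rows=[
    [[0.1,0.32,-0.04],[-0.01,0,0],0],
    [[0.1,0.33,-0.06],[-0.02,0,0],0],
    [[0.1,0.33,-0.06],[-0.02,0,0],0],
    [[0.08,0.33,-0.03],[-0.02,0,0],0],
  ],
)

```text
time_s: 31.98
position: [0.4959, 0.0316, 0.0325]
ee_rot: [2.254, 2.171, -0.014]
contact_force: [-13.7, -0.0, 3.6]
gripper_width: 0.0001
```

```bash
python3 st.py
```

```text
t 31.98 pos [0.4959 0.0316 0.0325] tooly yaw deg -2.1 tilt [ 0.0024 -0.0153 -0.9999] F [-13.6893  -0.0029   3.6272] panel-frame TCP [-0.1435  0.0999 -0.205 ] Fpx -13.50 Fpy 2.28
```

>>> jog_arm(
  rows=[
    [[0.12,0.33,-0.1],[-0.02,0.02,0],0],
    [[0.12,0.33,-0.08],[-0.02,0.01,0],0],
    [[0.1,0.33,-0.04],[-0.02,0,0],0],
  ],
)

```text
time_s: 32.35
position: [0.5006, 0.0328, 0.0339]
ee_rot: [2.256, 2.174, -0.017]
contact_force: [-12.8, -0.0, 4.0]
gripper_width: 0.0
```

```bash
python3 st.py
```

```text
t 32.35 pos [0.5006 0.0328 0.0339] tooly yaw deg -2.1 tilt [-0.0017 -0.0139 -0.9999] F [-12.7717  -0.0104   3.9568] panel-frame TCP [-0.1387  0.1003 -0.2047] Fpx -12.59 Fpy 2.12
```

>>> jog_arm(
  rows=[
    [[0.1,0.32,-0.08],[-0.02,0.02,0],0],
    [[0.1,0.32,-0.05],[-0.02,0.01,0],0],
    [[0.1,0.32,-0.02],[-0.02,0,0],0],
  ],
)

```text
time_s: 32.72
position: [0.503, 0.0333, 0.0337]
ee_rot: [2.259, 2.178, -0.023]
contact_force: [-14.2, -0.5, 4.7]
gripper_width: 0.0002
```

```bash
python3 st.py
```

```text
t 32.73 pos [0.503  0.0333 0.0337] tooly yaw deg -2.1 tilt [-0.0081 -0.0126 -0.9999] F [-14.2331  -0.4671   4.7086] panel-frame TCP [-0.1362  0.1004 -0.2038] Fpx -14.11 Fpy 1.91
```

>>> jog_arm(
  rows=[
    [[0.1,0.33,-0.08],[-0.03,0.02,0],0],
    [[0.1,0.33,-0.05],[-0.03,0.01,0],0],
    [[0.1,0.33,-0.02],[-0.02,0,0],0],
  ],
)

```text
time_s: 33.1
position: [0.5054, 0.0337, 0.0333]
ee_rot: [2.256, 2.178, -0.018]
contact_force: [-14.5, -0.8, 5.3]
gripper_width: 0.0
```

```bash
python3 st.py;python3 - <<'E'
from h import *
from bench import optics
import pickle
np.set_printoptions(precision=4,suppress=True)
ft=optics.grab_frame("top"); fs=optics.grab_frame("side")
pickle.dump((ft,fs),open("f8.pkl","wb"))
P=np.array([.654,-.043,.1675])
E3=[((.05,-.04),(.05,-.12),.066,0),((.05,-.12),(-.05,-.12),.066,0)]
w=tw(P,[(-.072,.004)],0)[0]
K=edgefit([(ft,gray(ft),E3)],[w[0],w[1],P[2]-.04],rng=2.); print(K,rel(P,K))
overlay(ft,[(K,BLK,(0,0,255))],(230,110,350,230),5,"pics/ov8.png")
overlay(fs,[],(230,130,390,270),5,"pics/s8.png")
E
```

```text
t 33.10 pos [0.5054 0.0337 0.0333] tooly yaw deg -2.0 tilt [-0.0048 -0.0119 -0.9999] F [-14.5311  -0.7766   5.3258] panel-frame TCP [-0.1337  0.1004 -0.2027] Fpx -14.46 Fpy 1.66
  n 55 med|r| 0.028
[ 0.5823 -0.0487  0.1406] [-0.0716  0.0063 -0.0269]
```

View pics/ov8.png

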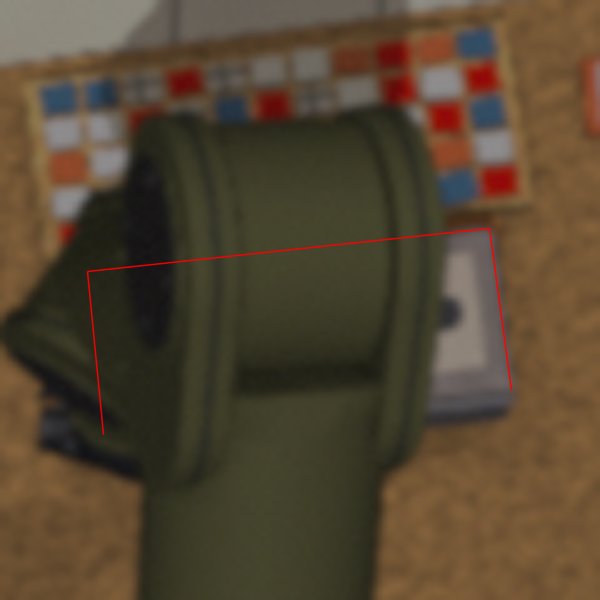

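View pics/s8.png

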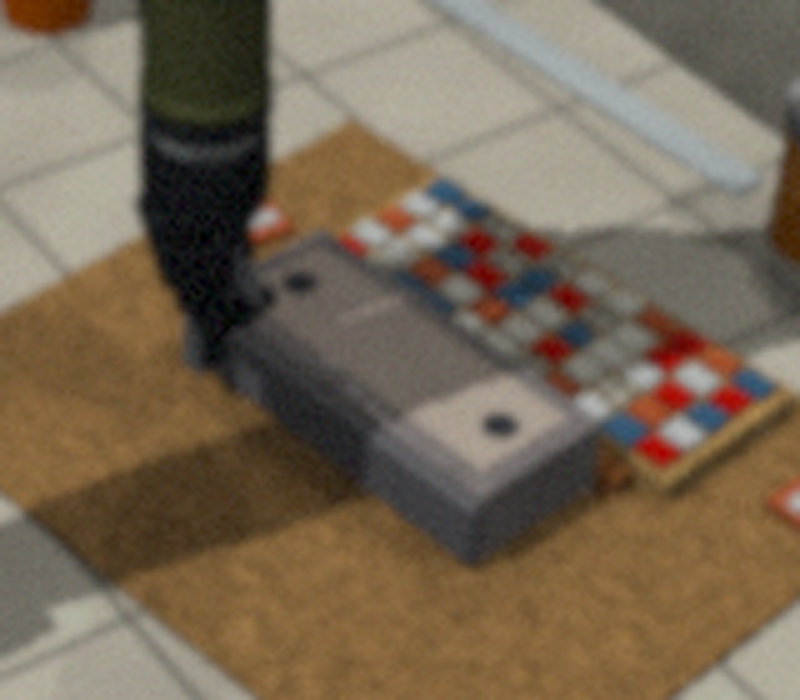

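>>> jog_arm(
  rows=[
    [[0.1,0.33,-0.08],[-0.03,0.02,0],0],
    [[0.1,0.33,-0.05],[-0.03,0.01,0],0],
  ],
)

```text
time_s: 33.45
position: [0.5053, 0.0337, 0.0333]
ee_rot: [2.256, 2.181, -0.01]
contact_force: [-13.7, 0.3, 4.3]
gripper_width: -0.0004
```

```bash
python3 st.py
```

```text
t 33.45 pos [0.5053 0.0337 0.0333] tooly yaw deg -2.0 tilt [-0.0021 -0.0074 -1.    ] F [-13.6782   0.3448   4.3156] panel-frame TCP [-0.1338  0.1004 -0.2017] Fpx -13.43 Fpy 2.62
```

>>> jog_arm(
  rows=[
    [[0.1,0.36,-0.1],[-0.02,0.01,0],0],
    [[0.1,0.36,-0.1],[-0.02,0.01,0],0],
  ],
)

```text
time_s: 33.7
position: [0.5053, 0.0331, 0.0343]
ee_rot: [-2.255, -2.182, 0.024]
contact_force: [-12.5, -0.1, -5.4]
gripper_width: -0.0
```

```bash
python3 st.py
```

```text
t 33.70 pos [0.5053 0.0331 0.0343] tooly yaw deg -1.9 tilt [-0.0133 -0.0085 -0.9999] F [-12.5256  -0.0705  -5.3506] panel-frame TCP [-0.1339  0.0998 -0.2005] Fpx -12.36 Fpy 2.02
```

>>> jog_arm(
  rows=[
    [[-0.1,-0.65,-0.03],[0,0,0],0],
    [[-0.1,-0.65,0],[0,0,0],0],
    [[-0.2,-0.3,0],[0,0,-0.25],0],
    [[-0.4,-0.1,0],[0,0,-0.25],0],
    [[-0.5,-0.1,0],[0,0,-0.25],0],
  ],
)

```text
time_s: 34.33
position: [0.4615, -0.0007, 0.0354]
ee_rot: [-1.77, -2.586, 0.027]
contact_force: [-1.0, 0.3, 0.6]
gripper_width: -0.0
```

```bash
python3 st.py -175 -92 31
```

```text
t 34.33 pos [ 0.4615 -0.0007  0.0354] tooly yaw deg 21.2 tilt [-0.0159 -0.0098 -0.9998] F [-0.9845  0.2596  0.5558] panel-frame TCP [-0.1828  0.0738  0.2032] Fpx -0.93 Fpy 0.42
tool shift units [-6.5563 -1.0298  0.2159]
```

>>> jog_arm(
  rows=[
    [[-0.92,-0.15,0.02],[-0.02,0.02,0],0],
    [[-0.92,-0.15,0.02],[0,0,0],0],
    [[-0.92,-0.15,0.02],[0,0,0],0],
    [[-0.92,-0.15,0.02],[0,0,0],0],
    [[-0.92,-0.15,0.02],[0,0,0],0],
    [[-0.92,-0.15,0],[0,0,0],0],
    [[-0.8,-0.12,0],[0,0,0],0],
    [[0,0,0],[0,0,0],0],
  ],
)

```text
time_s: 35.33
position: [0.4975, -0.1689, 0.0323]
ee_rot: [-1.783, -2.581, 0.004]
contact_force: [-0.8, 0.7, 0.7]
gripper_width: -0.0001
```

```bash
python3 st.py -158 -97 31
```

```text
t 35.33 pos [ 0.4975 -0.1689  0.0323] tooly yaw deg 20.7 tilt [-0.0057  0.0007 -1.    ] F [-0.751   0.7117  0.692 ] panel-frame TCP [-0.1753 -0.098   0.1944] Fpx -0.62 Fpy 0.83
tool shift units [-0.0928  0.686   0.048 ]
```

>>> jog_arm(
  rows=[
    [[-0.03,0.25,0],[0,0,0],0],
    [[-0.03,0.25,0],[0,0,0],0],
    [[-0.03,0.25,0],[0,0,0],0],
    [[-0.05,0.28,0],[-0.02,0,0],0],
    [[-0.05,0.3,-0.04],[-0.02,0,0],0],
  ],
)

```text
time_s: 35.95
position: [0.53, -0.1577, 0.0328]
ee_rot: [1.778, 2.586, 0.021]
contact_force: [-8.4, -2.1, -2.4]
gripper_width: -0.0001
```

```bash
python3 st.py
```

```text
t 35.95 pos [ 0.53   -0.1577  0.0328] tooly yaw deg 21.0 tilt [ 0.0098  0.0093 -0.9999] F [-8.3614 -2.0748 -2.428 ] panel-frame TCP [-0.1414 -0.0924  0.1987] Fpx -8.59 Fpy -0.65
```

>>> jog_arm(
  rows=[
    [[-0.1,0.32,-0.03],[-0.02,0,0],0],
    [[-0.1,0.33,-0.05],[-0.02,0,0],0],
    [[-0.1,0.33,-0.05],[-0.02,0,0],0],
    [[-0.1,0.33,-0.03],[-0.02,0,0],0],
  ],
)

```text
time_s: 36.45
position: [0.5347, -0.1596, 0.0311]
ee_rot: [-1.775, -2.574, -0.01]
contact_force: [-13.2, 0.1, 4.2]
gripper_width: -0.0005
```

```bash
python3 st.py
```

```text
t 36.45 pos [ 0.5347 -0.1596  0.0311] tooly yaw deg 20.8 tilt [-0.0083  0.0132 -0.9999] F [-13.1587   0.1256   4.2457] panel-frame TCP [-0.1371 -0.0951  0.1959] Fpx -12.95 Fpy 2.32
```

>>> jog_arm(
  rows=[
    [[-0.1,0.33,-0.1],[-0.02,-0.01,0],0],
    [[-0.1,0.33,-0.07],[-0.02,-0.01,0],0],
    [[-0.08,0.33,-0.04],[-0.02,0,0],0],
  ],
)

```text
time_s: 36.83
position: [0.5383, -0.161, 0.0309]
ee_rot: [-1.776, -2.568, 0.007]
contact_force: [-13.2, -0.7, 5.4]
gripper_width: 0.0001
```

```bash
python3 st.py
```

```text
t 36.83 pos [ 0.5383 -0.161   0.0309] tooly yaw deg 20.7 tilt [-0.0182  0.0069 -0.9998] F [-13.1591  -0.7098   5.4405] panel-frame TCP [-0.1337 -0.0971  0.1934] Fpx -13.09 Fpy 1.49
```

>>> jog_arm(
  rows=[
    [[-0.1,0.33,-0.1],[-0.03,-0.01,0],0],
    [[-0.08,0.33,-0.07],[-0.03,0,0],0],
    [[-0.08,0.33,-0.04],[-0.02,0,0],0],
  ],
)

```text
time_s: 37.2
position: [0.5383, -0.1615, 0.0301]
ee_rot: [-1.774, -2.56, 0.012]
contact_force: [-13.8, -1.2, 5.4]
gripper_width: -0.0
```

```bash
python3 st.py
```

```text
t 37.20 pos [ 0.5383 -0.1615  0.0301] tooly yaw deg 20.6 tilt [-0.0266  0.009  -0.9996] F [-13.8158  -1.2291   5.4021] panel-frame TCP [-0.1338 -0.0976  0.1916] Fpx -13.83 Fpy 1.09
```

>>> jog_arm(
  rows=[
    [[-0.08,0.34,-0.14],[-0.05,0,0],0],
    [[-0.08,0.34,-0.12],[-0.04,0,0],0],
  ],
)

```text
time_s: 37.45
position: [0.5379, -0.1618, 0.0312]
ee_rot: [-1.777, -2.559, -0.011]
contact_force: [-11.7, 0.5, -4.3]
gripper_width: -0.0
```

```bash
python3 st.py
python3 - <<'E'
from h import *
from bench import optics
import pickle
np.set_printoptions(precision=4,suppress=True)
ft=optics.grab_frame("top"); fs=optics.grab_frame("side")
pickle.dump((ft,fs),open("f9.pkl","wb"))
P=np.array([.654,-.043,.1675])
E3=[((.05,.12),(.05,-.04),.066,0),((-.05,.12),(.05,.12),.066,0)]
for dx in (-.069,-.073):
    w=tw(P,[(dx,.004)],0)[0]
    K=edgefit([(ft,gray(ft),E3)],[w[0],w[1],P[2]],rng=2.); print(K,rel(P,K))
overlay(ft,[],(230,110,350,230),5,"pics/t9.png")
overlay(fs,[],(230,130,390,270),5,"pics/s9.png")
E
```

```text
t 37.45 pos [ 0.5379 -0.1618  0.0312] tooly yaw deg 20.5 tilt [-0.017   0.0207 -0.9996] F [-11.7052   0.4671  -4.2712] panel-frame TCP [-0.1343 -0.0978  0.1897] Fpx -11.46 Fpy 2.41
  n 80 med|r| 0.041
[ 0.5847 -0.0523  0.1727] [-0.0699  0.0024  0.0052]
  n 80 med|r| 0.041
[ 0.5847 -0.0523  0.1732] [-0.0699  0.0024  0.0057]
```

View pics/t9.png

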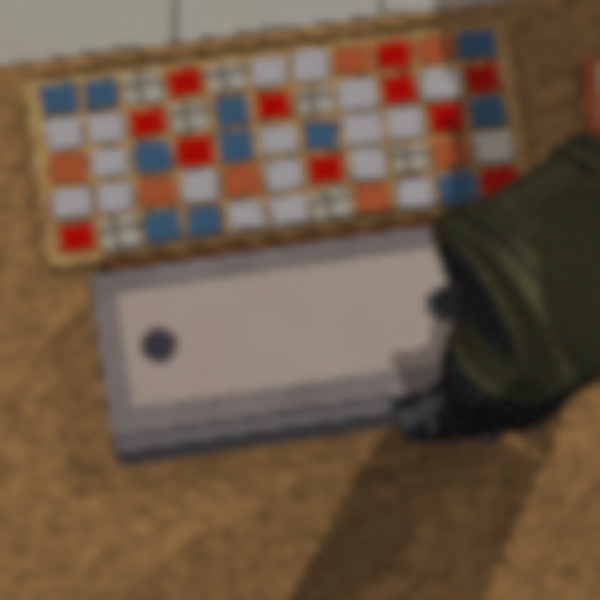

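>>> jog_arm(
  rows=[
    [[0.1,-0.65,-0.03],[0,0,0],0],
    [[0.1,-0.65,0],[0,0,0],0],
    [[0.3,-0.3,0],[0,-0.02,0.25],0],
    [[0.5,-0.1,0],[0,0,0.25],0],
    [[0.5,-0.1,0],[0,0,0.25],0],
  ],
)

```text
time_s: 38.17
position: [0.4855, -0.1407, 0.0323]
ee_rot: [-2.264, -2.151, 0.003]
contact_force: [-0.6, -0.3, -0.4]
gripper_width: -0.0001
```

```bash
python3 st.py -165 102 31
```

```text
t 38.17 pos [ 0.4855 -0.1407  0.0323] tooly yaw deg -2.9 tilt [-0.0139  0.0122 -0.9998] F [-0.5639 -0.2509 -0.4429] panel-frame TCP [-0.1825 -0.0683 -0.2185] Fpx -0.60 Fpy -0.15
tool shift units [ 6.7995 -0.7938  0.1416]
```

>>> jog_arm(
  rows=[
    [[0.9,-0.1,0],[0,-0.02,0],0],
    [[0.9,-0.1,0],[0,0,0],0],
    [[0.9,-0.1,0],[0,0,0],0],
    [[0.9,-0.1,0],[0,0,0],0],
    [[0.9,-0.12,0],[0,0,0],0],
    [[0.9,-0.12,0],[0,0,0],0],
    [[0.9,-0.12,0],[0,0,0],0],
    [[0.1,0.1,0],[0,0,0],0],
  ],
)

```text
time_s: 39.17
position: [0.4821, 0.0292, 0.0342]
ee_rot: [-2.268, -2.162, -0.002]
contact_force: [0.2, 0.1, 0.3]
gripper_width: -0.0001
```

```bash
python3 st.py -150 103 31
```

```text
t 39.17 pos [0.4821 0.0292 0.0342] tooly yaw deg -2.8 tilt [-0.0049  0.007  -1.    ] F [0.1792 0.1318 0.3306] panel-frame TCP [-0.1575  0.0999 -0.2155] Fpx 0.20 Fpy 0.10
tool shift units [0.1855 0.265  0.1272]
```

>>> jog_arm(
  rows=[
    [[0.08,0.25,0.03],[0,0,0],0],
    [[0.06,0.25,0.03],[0,0,0],0],
    [[0.05,0.25,0],[-0.02,0,0],0],
    [[0.06,0.28,-0.02],[-0.02,0,0],0],
    [[0.08,0.3,-0.04],[-0.02,0,0],0],
  ],
)

```text
time_s: 39.8
position: [0.5039, 0.0293, 0.0318]
ee_rot: [2.275, 2.159, -0.001]
contact_force: [-14.0, 1.3, 4.7]
gripper_width: -0.0001
```

```bash
python3 st.py
```

```text
t 39.80 pos [0.5039 0.0293 0.0318] tooly yaw deg -3.0 tilt [ 0.0032 -0.0043 -1.    ] F [-14.0166   1.3237   4.7049] panel-frame TCP [-0.136   0.0963 -0.2196] Fpx -13.60 Fpy 3.64
```

>>> jog_arm(
  rows=[
    [[0.15,0.33,-0.1],[-0.02,0,0],0],
    [[0.15,0.33,-0.07],[-0.02,0,0],0],
    [[0.12,0.33,-0.04],[-0.02,0,0],0],
  ],
)

```text
time_s: 40.17
position: [0.5061, 0.0298, 0.0323]
ee_rot: [2.271, 2.153, -0.033]
contact_force: [-14.5, 0.2, 5.2]
gripper_width: -0.0002
```

```bash
python3 st.py
```

```text
t 40.17 pos [0.5061 0.0298 0.0323] tooly yaw deg -3.1 tilt [-0.0071 -0.0235 -0.9997] F [-14.5467   0.1871   5.2   ] panel-frame TCP [-0.1337  0.0964 -0.221 ] Fpx -14.31 Fpy 2.61
```

>>> jog_arm(
  rows=[
    [[0.15,0.34,-0.1],[-0.03,0.03,0],0],
    [[0.15,0.34,-0.07],[-0.03,0.02,0],0],
    [[0.12,0.34,-0.04],[-0.02,0,0],0],
  ],
)

```text
time_s: 40.55
position: [0.5062, 0.0295, 0.0322]
ee_rot: [2.277, 2.156, -0.031]
contact_force: [-14.1, 0.5, 5.2]
gripper_width: -0.0
```

```bash
python3 st.py
```

```text
t 40.55 pos [0.5062 0.0295 0.0322] tooly yaw deg -3.1 tilt [-0.0103 -0.0182 -0.9998] F [-14.1267   0.4515   5.1675] panel-frame TCP [-0.1336  0.0961 -0.2222] Fpx -13.85 Fpy 2.80
```

>>> jog_arm(
  rows=[
    [[0.14,0.36,-0.1],[-0.02,0.02,0],0],
    [[0.12,0.38,-0.05],[-0.02,0.01,0],0],
    [[0.12,0.38,0],[-0.02,0,0],0],
  ],
)

```text
time_s: 40.92
position: [0.5067, 0.0288, 0.0306]
ee_rot: [-2.278, -2.158, 0.057]
contact_force: [-16.0, -0.3, 6.9]
gripper_width: -0.0004
```

```bash
python3 st.py
```

```text
t 40.92 pos [0.5067 0.0288 0.0306] tooly yaw deg -3.1 tilt [-0.0282 -0.0226 -0.9993] F [-16.0356  -0.2786   6.9215] panel-frame TCP [-0.1332  0.0954 -0.222 ] Fpx -15.86 Fpy 2.40
```

>>> jog_arm(
  rows=[
    [[-0.1,-0.65,-0.05],[0,0,0],0],
    [[-0.1,-0.65,0],[0,0,0],0],
    [[-0.2,-0.2,0],[0,0.02,-0.25],0],
    [[-0.5,0,0],[0,0,-0.25],0],
    [[-0.5,-0.1,0],[0,0,-0.25],0],
  ],
)

```text
time_s: 41.55
position: [0.4677, -0.0075, 0.0328]
ee_rot: [-1.793, -2.558, 0.045]
contact_force: [-0.2, 0.3, 0.5]
gripper_width: 0.0
```

```bash
python3 st.py -165 -95 31
```

```text
t 41.55 pos [ 0.4677 -0.0075  0.0328] tooly yaw deg 20.0 tilt [-0.0307 -0.0138 -0.9994] F [-0.1868  0.252   0.5326] panel-frame TCP [-0.1778  0.0661  0.1808] Fpx -0.14 Fpy 0.28
tool shift units [-6.4291 -0.6528  0.1092]
```

>>> jog_arm(
  rows=[
    [[-0.92,-0.1,0.02],[-0.03,0.02,0],0],
    [[-0.92,-0.1,0.02],[-0.02,0,0],0],
    [[-0.92,-0.1,0.02],[0,0,0],0],
    [[-0.92,-0.1,0.02],[0,0,0],0],
    [[-0.92,-0.1,0.02],[0,0,0],0],
    [[-0.92,-0.1,0],[0,0,0],0],
    [[-0.9,-0.1,0],[0,0,0],0],
    [[-0.1,0.1,0],[0,0,0],0],
  ],
)

```text
time_s: 42.55
position: [0.5117, -0.1793, 0.0288]
ee_rot: [-1.814, -2.559, 0.002]
contact_force: [-0.1, 1.2, -0.1]
gripper_width: -0.0004
```

```bash
python3 st.py -145 -97 31
```

```text
t 42.55 pos [ 0.5117 -0.1793  0.0288] tooly yaw deg 19.3 tilt [-0.0051  0.0017 -1.    ] F [-0.0751  1.1674 -0.0895] panel-frame TCP [-0.1631 -0.1107  0.1698] Fpx 0.12 Fpy 1.16
tool shift units [ 0.4175  0.8042 -0.0916]
```

>>> jog_arm(
  rows=[
    [[0.16,0.28,-0.04],[0,0,-0.04],0],
    [[0.14,0.28,-0.04],[0,0,-0.02],0],
    [[0.0,0.26,0],[0,0,0],0],
    [[-0.04,0.28,0],[-0.02,0,0],0],
    [[-0.06,0.3,-0.03],[-0.02,0,0],0],
  ],
)

```text
time_s: 43.18
position: [0.5373, -0.1589, 0.0306]
ee_rot: [-1.767, -2.593, -0.01]
contact_force: [-12.8, -2.4, 4.4]
gripper_width: 0.0002
```

```bash
python3 st.py
```

```text
t 43.17 pos [ 0.5373 -0.1589  0.0306] tooly yaw deg 21.5 tilt [ 0.0005  0.007  -1.    ] F [-12.8242  -2.3792   4.3832] panel-frame TCP [-0.1344 -0.0948  0.2071] Fpx -13.04 Fpy -0.21
```

>>> jog_arm(
  rows=[
    [[-0.1,0.34,-0.08],[-0.02,0,0],0],
    [[-0.1,0.35,-0.06],[-0.02,0,0],0],
    [[-0.08,0.36,-0.03],[-0.02,0,0],0],
    [[-0.08,0.36,-0.03],[-0.02,0,0],0],
  ],
)

```text
time_s: 43.68
position: [0.5386, -0.1603, 0.0282]
ee_rot: [-1.757, -2.57, 0.016]
contact_force: [-15.1, -2.5, 5.3]
gripper_width: 0.0002
```

```bash
python3 st.py
python3 - <<'E'
from h import *
from bench import optics
import pickle
np.set_printoptions(precision=4,suppress=True)
ft=optics.grab_frame("top")
P=np.array([.654,-.043,.1675])
E3=[((.05,.12),(.05,-.04),.066,0),((-.05,.12),(.05,.12),.066,0)]
for dx in (-.069,-.073):
    w=tw(P,[(dx,.004)],0)[0]
    K=edgefit([(ft,gray(ft),E3)],[w[0],w[1],P[2]],rng=2.); print(K,rel(P,K))
E
```

```text
t 43.67 pos [ 0.5386 -0.1603  0.0282] tooly yaw deg 21.3 tilt [-0.029   0.0073 -0.9996] F [-15.101   -2.5118   5.3123] panel-frame TCP [-0.1333 -0.0964  0.2042] Fpx -15.31 Fpy 0.04
  n 80 med|r| 0.014
[ 0.5856 -0.0524  0.1642] [-0.069   0.0021 -0.0033]
  n 80 med|r| 0.028
[ 0.5857 -0.0524  0.1666] [-0.0689  0.0021 -0.0009]
```

>>> jog_arm(
  rows=[
    [[0.1,-0.65,-0.1],[0,0,0],0],
    [[0.1,-0.65,-0.05],[0,0,0],0],
    [[0.3,-0.3,0],[-0.03,-0.02,0.25],0],
    [[0.5,-0.1,0],[0,0,0.25],0],
    [[0.5,-0.1,0],[0,0,0.25],0],
  ],
)

```text
time_s: 44.35
position: [0.4856, -0.1392, 0.0325]
ee_rot: [-2.253, -2.175, 0.01]
contact_force: [-0.1, 0.5, -0.5]
gripper_width: -0.0003
```

```bash
python3 st.py -155 102 31
```

```text
t 44.35 pos [ 0.4856 -0.1392  0.0325] tooly yaw deg -2.0 tilt [-0.0116  0.0032 -0.9999] F [-0.0528  0.5489 -0.5221] panel-frame TCP [-0.1821 -0.0668 -0.2027] Fpx 0.04 Fpy 0.55
tool shift units [ 6.8311 -0.2983  0.0816]
```

>>> jog_arm(
  rows=[
    [[0.9,-0.1,0],[0,0,0],0],
    [[0.9,-0.1,0],[0,0,0],0],
    [[0.9,-0.1,0],[0,0,0],0],
    [[0.9,-0.1,0],[0,0,0],0],
    [[0.9,-0.1,0],[0,0,0],0],
    [[0.9,-0.1,0],[0,0,0],0],
    [[0.9,-0.1,0],[0,0,0],0],
    [[0.2,0.1,0],[0,0,0],0],
  ],
)

```text
time_s: 45.35
position: [0.4803, 0.0344, 0.0339]
ee_rot: [-2.248, -2.182, -0.005]
contact_force: [-0.2, -0.0, -0.3]
gripper_width: 0.0
```

```bash
python3 st.py -145 103 31
```

```text
t 45.35 pos [0.4803 0.0344 0.0339] tooly yaw deg -1.7 tilt [-0.0037  0.0085 -1.    ] F [-0.2001 -0.0024 -0.2558] panel-frame TCP [-0.1584  0.1053 -0.1976] Fpx -0.20 Fpy 0.03
tool shift units [0.0154 0.5429 0.1122]
```

>>> jog_arm(
  rows=[
    [[0.02,0.26,0.03],[0,0,0],0],
    [[0.02,0.26,0.03],[0,0,0],0],
    [[0.03,0.26,0],[-0.02,0,0],0],
    [[0.06,0.28,-0.02],[-0.02,0,0],0],
    [[0.08,0.3,-0.04],[-0.02,0,0],0],
  ],
)

```text
time_s: 45.98
position: [0.5056, 0.0329, 0.0319]
ee_rot: [2.254, 2.179, 0.01]
contact_force: [-13.8, 0.8, 3.0]
gripper_width: -0.0
```

```bash
python3 st.py
```

```text
t 45.98 pos [0.5056 0.0329 0.0319] tooly yaw deg -1.9 tilt [ 0.0095 -0.0006 -1.    ] F [-13.83     0.8386   2.9855] panel-frame TCP [-0.1337  0.0996 -0.2013] Fpx -13.50 Fpy 3.13
```

>>> jog_arm(
  rows=[
    [[0.12,0.34,-0.06],[-0.02,0,0],0],
    [[0.1,0.35,-0.05],[-0.02,0,0],0],
    [[0.1,0.36,-0.03],[-0.02,0,0],0],
    [[0.1,0.36,-0.03],[-0.02,0,0],0],
  ],
)

```text
time_s: 46.48
position: [0.5062, 0.032, 0.0308]
ee_rot: [2.249, 2.177, -0.039]
contact_force: [-15.4, -1.0, 5.0]
gripper_width: 0.0001
```

```bash
python3 st.py
```

```text
t 46.48 pos [0.5062 0.032  0.0308] tooly yaw deg -1.9 tilt [-0.0097 -0.0255 -0.9996] F [-15.4389  -1.0345   5.0476] panel-frame TCP [-0.1332  0.0986 -0.1999] Fpx -15.40 Fpy 1.55
```

>>> jog_arm(
  rows=[
    [[-0.1,-0.6,-0.05],[0,0.02,0],0],
    [[-0.3,-0.3,0],[0,0,-0.2],0],
    [[-0.7,-0.05,0],[0,0,-0.2],0],
    [[-0.8,0,0],[0,0,0],0],
    [[-0.8,0,0],[0,0,0],0],
    [[-0.4,0,0],[0,0,0],0],
    [[0,0,0],[0,0,0],0],
  ],
)

```text
time_s: 47.35
position: [0.491, -0.0494, 0.0329]
ee_rot: [2.01, 2.411, -0.032]
contact_force: [-0.2, 0.1, -0.1]
gripper_width: 0.0003
```

```bash
python3 st.py -142 2 31
```

```text
t 47.35 pos [ 0.491  -0.0494  0.0329] tooly yaw deg 10.3 tilt [-0.0112 -0.0171 -0.9998] F [-0.1849  0.1026 -0.1185] panel-frame TCP [-0.1618  0.0208  0.0131] Fpx -0.17 Fpy 0.13
tool shift units [-0.7621  0.7822  0.0773]
```

>>> jog_arm(
  rows=[
    [[-0.4,0.26,0.03],[-0.01,0.02,0],0],
    [[-0.35,0.26,0.03],[0,0.02,0],0],
    [[0,0.26,0],[0,0,0],0],
    [[0,0.26,0],[-0.02,0,0],0],
    [[0,0.3,-0.03],[-0.02,0,0],0],
  ],
)

```text
time_s: 47.98
position: [0.5215, -0.059, 0.0312]
ee_rot: [-2.003, -2.414, -0.007]
contact_force: [-12.2, -2.3, 4.1]
gripper_width: 0.0
```

```bash
python3 st.py
```

```text
t 47.98 pos [ 0.5215 -0.059   0.0312] tooly yaw deg 10.6 tilt [-0.001   0.0068 -1.    ] F [-12.2113  -2.3171   4.0576] panel-frame TCP [-0.1333  0.0063  0.018 ] Fpx -12.43 Fpy -0.25
```

>>> jog_arm(
  rows=[
    [[0,0.34,-0.05],[-0.02,0,0],0],
    [[0,0.36,-0.06],[-0.02,0,0],0],
    [[0,0.37,-0.06],[-0.02,0,0],0],
    [[0,0.37,-0.06],[-0.02,0,0],0],
  ],
)

```text
time_s: 48.48
position: [0.5219, -0.0593, 0.0312]
ee_rot: [-1.996, -2.409, 0.035]
contact_force: [-14.5, -2.7, 5.6]
gripper_width: 0.0
```

```bash
python3 st.py
```

```text
t 48.48 pos [ 0.5219 -0.0593  0.0312] tooly yaw deg 10.7 tilt [-0.0237 -0.0092 -0.9997] F [-14.5341  -2.6695   5.6451] panel-frame TCP [-0.133   0.0059  0.0195] Fpx -14.78 Fpy -0.21
```

>>> jog_arm(
  rows=[
    [[0,-0.5,0],[0,0,0],0],
    [[0,-0.6,0],[0,0,0],0],
    [[0,-0.6,0],[0,0,0],0],
    [[0,-0.2,-0.8],[0,0,0],0],
    [[0,0,-1],[0,0,0],0],
    [[0,0,-1],[0,0,0],0],
    [[0,0,-1],[0,0,0],0],
    [[0,0,-1],[0,0,0],0],
    [[0.5,0,-1],[0,0,0],0],
    [[1,0,-0.5],[0,0,0],0],
    [[1,0,0],[0,0,0],0],
    [[1,0,0],[0,0,0],0],
    [[1,0,0],[0,0,0],0],
    [[1,0,0],[0,0,0],0],
    [[1,0,0],[0,0,0],0],
    [[1,0,0],[0,0,0],0],
    [[1,0,0],[0,0,0],0],
    [[1,0,0],[0,0,0],0],
    [[1,0,0],[0,0,0],0],
    [[1,0,0],[0,0,0],0],
  ],
)

```text
time_s: 50.98
position: [0.4141, 0.2417, 0.1963]
ee_rot: [-1.964, -2.441, 0.015]
contact_force: [-0.2, 1.1, 0.3]
gripper_width: 0.0
```

>>> jog_arm(
  rows=[
    [[1,0,0],[0,0,0],0],
    [[1,0,0],[0,0,0],0],
    [[1,0,0],[0,0,0],0],
    [[0,0,0],[0,0,0],0],
  ],
)

```text
time_s: 51.48
position: [0.3938, 0.3231, 0.1968]
ee_rot: [-1.95, -2.45, 0.007]
contact_force: [1.8, -0.5, 0.7]
gripper_width: -0.0001
```

```bash
python3 st.py
python3 - <<'E'
from h import *
from bench import optics
import pickle
np.set_printoptions(precision=4,suppress=True)
ft=optics.grab_frame("top"); fs=optics.grab_frame("side")
pickle.dump((ft,fs),open("f10.pkl","wb"))
P=np.array([.654,-.043,.1675])
for dx in (-.067,-.069):
    w=tw(P,[(dx,.004)],0)[0]
    K=edgefit([(ft,gray(ft),BLK)],[w[0],w[1],P[2]],rng=2.); print(K,rel(P,K))
f0=pickle.load(open("f0.pkl","rb"))[0]
d=cv2.absdiff(f0["color"],ft["color"]).max(2); cv2.imwrite("pics/d10.png",np.minimum(255,d.astype(int)*3).astype(np.uint8))
cv2.imwrite("pics/top10.png",ft["color"])
overlay(ft,[(K,BLK,(0,0,255))],(230,110,350,230),5,"pics/t10.png")
overlay(fs,[],(230,130,390,270),5,"pics/s10.png")
E
```

```text
t 51.48 pos [0.3938 0.3231 0.1968] tooly yaw deg 13.0 tilt [-0.0106  0.0024 -0.9999] F [ 1.7638 -0.4514  0.7454] panel-frame TCP [-0.1956  0.4044  0.0588] Fpx 1.66 Fpy -0.74
  n 116 med|r| 0.018
[ 0.5853 -0.0489  0.1709] [-0.0687  0.0056  0.0034]
  n 116 med|r| 0.005
[ 0.5853 -0.049   0.172 ] [-0.0687  0.0056  0.0045]
```

View pics/t10.png

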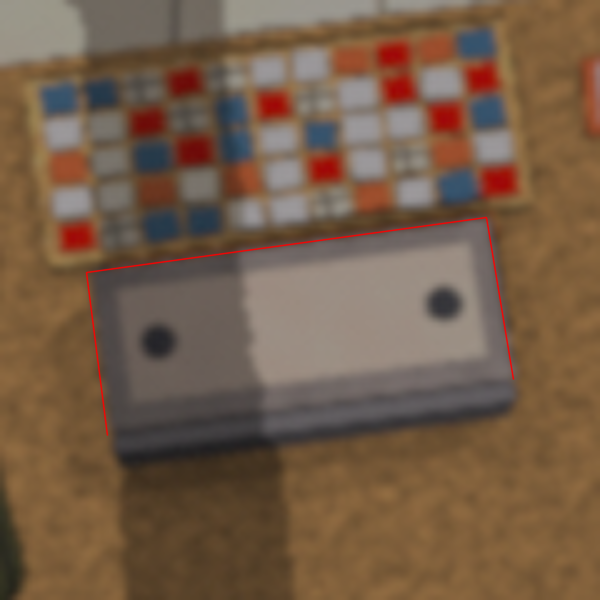

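View pics/s10.png

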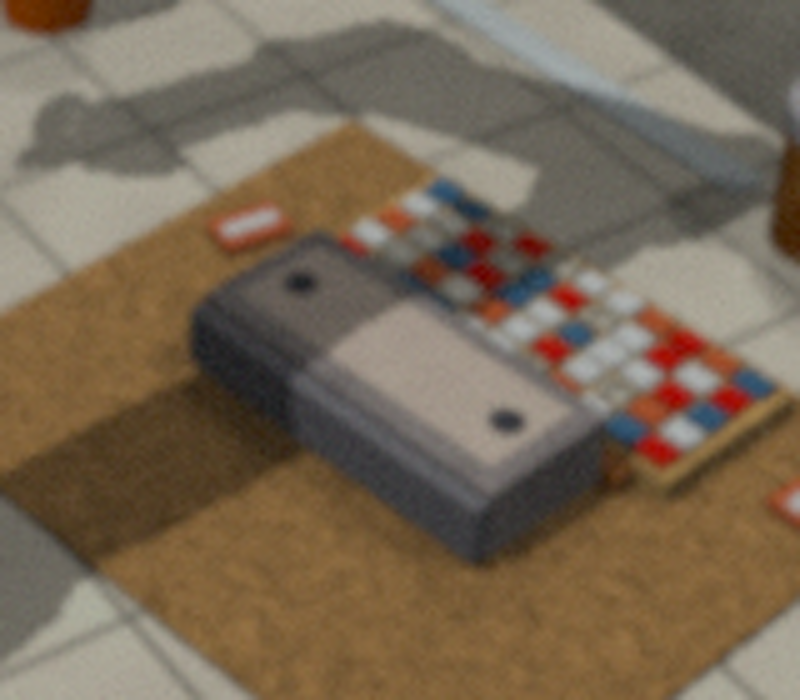

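View pics/top10.png

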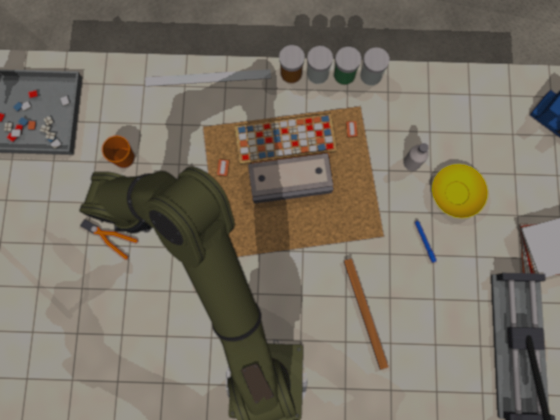

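```bash
python3 -c "
from bench import finish_job
print(finish_job())"
```

```text
the job is handed in; nothing more can be done
None
```

I walked the block up the board with seven pushes at alternating ends, starting on the left. It now traps the strip against the panel. I then pressed it home at the right end, left end and middle, backed the arm off and handed in at about 51.5 s.

- **Force:** the highest total I read was about 18 N. Readings come only at the end of each move, so I didn't see any peaks in between. The last firm presses read about 16 N at each end and in the middle.
- **Skew:** the most I measured was about 10° from the panel.
- **Fit by touch:** both ends stopped at the same depth, within about 0.1 mm. The left end stopped there on three separate visits and the right end on two.
- **Fit by camera:** in the last picture the block's centre is 68.7 mm from the panel's edge (home is 68 mm) and 5.6 mm left of centre. It shows 0.2° askew, about 1 mm over the block's length. The touch readings don't show that skew, and it is within the camera's accuracy, but I couldn't see into the joint itself to rule out a gap under 1 mm.
- **Strip:** it was about 8 mm right of the panel's centre at the start and still sticks out a little at the block's right end.
- **Other things:** the tiles, glue, bowl, marker, cup and nippers looked unmoved in the last top picture, though the arm partly hid the nippers. I compared them by eye only. The arm was clear of everything when I handed in.

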